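Lift the wet oiled knob from under the riser with the tongs

TASK

The dark drawer knob drying under the clear acrylic riser is still wet with oil, so do not touch it with the gripper: take up the kitchen tongs, reach in under the riser, close their jaws on the dark knob, lift it off the sill rather than dragging it, and draw it out from under the riser without letting it touch the riser. Finish while still holding the tongs squeezed shut on the knob, with the knob at rest a good 12 cm or more above the sill, so that its finish can be looked over. Leave the riser, the pale knob and all the other things where they are.

Things in the scene. Friction and masses are not known exactly. Their poses are not given: they have to be found in the camera images.
- tongs: Steel kitchen tongs, 265 mm long, 110 g, lying flat, opening sideways. Origin midway between the two teal grip sleeves, underside (on the sill); x along the tongs to the jaws, y to the left arm, z up. Pivot at x = -105 mm; centre of mass within 25 mm of the origin. Two arms, sprung open, moving alike. Sleeves: x = -40 to +40 mm, z = 0 to 32 mm, 52 mm over their outer faces when open.
- tongs_left: Left arm of the tongs (+y) with its sleeve and jaw; origin on the pivot (x = -105, y = +5 mm of the tongs). Squeezing the sleeves closes the jaws: per mm that the sleeves approach, the jaws approach 2.3 mm. Over the sleeves: 52 mm = open, 38 mm = closed on the knob's 36 mm head, 26 mm = stop.
- tongs_right: Right arm, alike; origin at x = -105, y = -5 mm of the tongs. The spring pushes each sleeve out with about 3 N when open and 5 N when closed on the knob: squeezed to 48 mm over the sleeves, the tongs are held and can be carried with the jaws still open. 20 to 40 N on the sleeves grips the knob with about 6 to 15 N.
- jaw_centre (a point): Midway between the two teal jaws, 135 mm ahead of the tongs' origin, 16 mm above the underside. Each jaw is an upright plate, 32 mm high (z = 0 to 32 mm of the tongs), 42 mm long, bent to a shallow V that centres a round thing. Free between them: 67 mm open, 58 mm with the sleeves at 48 mm (4 mm less at the front ends). Open, 75 mm over the outsides; they end 160 mm ahead of the origin.
- knob_oiled: The dark brown, freshly oiled wooden drawer knob, upright on its foot on the sill under the riser; round, 34 mm high, foot 24 mm across, neck 16 mm, head 36 mm across (widest 19 to 28 mm above the foot), about 22 g. Origin at the centre of the underside, z up.
- knob_pale: The pale, bare wooden drawer knob of the same shape and size, also under the riser, 125 to 150 mm beside the dark one (left or right).
- riser: Clear acrylic riser (low bridge) standing loose: 120 mm deep (x), 300 mm wide (y), 78 mm high, 0.45 kg; 6 mm top on two 6 mm upright end panels, 72 mm clear beneath, open in front (its -x side, towards the robot) and behind. Origin at the centre of its footprint on the sill, x to the rear, z up. The knobs stand 40 to 65 mm in from its front edge.
- hinge: Grey aluminium hinge, 76 mm by 45 mm, with a hinged cover plate that may stand open (up to 40 mm high), lying loose on top of the riser. Origin at the middle of the pin, underside.
- level: Chrome spirit level, 225 mm long, 21 mm wide, 45 mm high, standing on its edge. Origin at the centre of the underside, x along it.
- clamp: White plastic spring clip clamp, 130 mm long, 70 mm wide, 22 mm high, lying flat. Origin at its pivot, underside.
- tumbler: Glass tumbler of silver screws, 74 mm across the rim, 92 mm high. Origin at the centre of the underside.
- dowel_a: Pine dowel, 14 mm thick, 200 mm long, lying. Origin at the middle of the underside.
- dowel_b: The other pine dowel, the same size, lying.

How it is judged (in metres and radians):
On the way, in this order (a step that is already met when the one before it is completed fails the run):
1. the gripper holds the tongs by both arms (contact force between the fingers and tongs_left above 0.5 N and contact force between the fingers and tongs_right above 0.5 N), for 0.2 s.
2. both jaws of the tongs grip the dark knob where it stands under the riser (contact force between each of tongs_left, tongs_right and knob_oiled above 0.5 N and distance of knob_oiled from where it was at the start of the episode below 0.03 m), for 0.1 s.
At the end, for the whole second after the job is handed in: The tongs, held by both arms, grip the dark knob at rest, each jaw with over 0.5 N, its foot over 100 mm above the sill, nothing else touching it. Moved at most: riser, pale knob 12 mm; hinge 15 mm; level, clamp, tumbler 20 mm; dowels 25 mm (all of step 1 and height (world z) of knob_oiled above 0.1 m and linear speed of knob_oiled below 0.03 m/s and contact force between each of tongs_left, tongs_right and knob_oiled above 0.5 N and contact force between each of the fingers, the arm, riser and knob_oiled below 0.1 N and distance of each of riser, knob_pale from where it was at the start of the episode below 0.012 m and distance of hinge from where it was at the start of the episode below 0.015 m and distance of each of level, clamp, tumbler from where it was at the start of the episode below 0.02 m and distance of each of dowel_a, dowel_b from where it was at the start of the episode below 0.025 m); the arm keeps its last pose, push and grip.
It fails at once if the robot touches the wet knob (contact force between any of the fingers, the arm and knob_oiled above 0.3 N).
It fails at once if the wet knob touches the riser (contact force between riser and knob_oiled above 0.3 N).
It fails at once if the wet knob is dragged or pushed along the sill (more than 30 mm from its place with its foot less than 3 mm above the sill) (distance of knob_oiled from where it was at the start of the episode above 0.03 m and height (world z) of knob_oiled below 0.003 m).
It fails at once if the riser or the pale knob is shifted more than 12 mm, the pale knob tipped, or the hinge shifted more than 15 mm (distance of any of riser, knob_pale from where it was at the start of the episode above 0.012 m or distance of hinge from where it was at the start of the episode above 0.015 m or angle between knob_pale's own z axis and vertical above 0.3 rad).
It fails at once if the level, clamp or tumbler is shifted more than 20 mm, the tumbler tipped, or a dowel shifted more than 25 mm (distance of any of level, clamp, tumbler from where it was at the start of the episode above 0.02 m or distance of any of dowel_a, dowel_b from where it was at the start of the episode above 0.025 m or angle between tumbler's own z axis and vertical above 0.3 rad).
It also fails if it takes over 48 s, if anything falls off the work surface, if the arm or the gripper's body presses on something with over 40 N, if the wrist force passes 120 N, or if a joint passes its speed limit or range.

ROBOT

A 6-joint arm with a two-finger parallel gripper is mounted at the origin on the work surface. World frame = base frame: x ahead of the robot, y to its left, z up, the work surface at z = 0. Lengths are in m, angles in degrees, forces in N, time in s.
With the tool pointing down it reaches from about 0.375 to 0.9 m from the base axis. Payload 3.1 kg.
Tool frame: the origin (TCP) lies between the finger pads; the fingertips stand 19 mm ahead of it and the grasp point (between the pads) is the TCP; z points along the fingers, x is the direction in which the jaws open and shut, and the axes are right-handed (so a half turn about z gives the same grasp; the last joint's range is limited). The gripper opens to 87 mm and grips with 3 to 60 N. Pads are 19 mm wide; open, the fingers measure 117 mm over their backs; the gripper's body (75 mm by 190 mm) begins 51 mm behind the grasp point.
Start: joints at [-83.394, 30.224, 82.088, -0, 67.689, -10.227], TCP at [0.181, -0.598, 0.205] pointing down, gripper open.
Joint ranges: [-176.69, 176.69], [-43.24, 126.21], [12.49, 139.97], [-82, 262], [0, 151.66], [-163.58, 163.58]. Speed limits (degrees/s): [159.86, 159.86, 180, 180, 180, 180].

INTERFACE

Orientations are given as a 3x3 rotation matrix whose columns are the frame's x, y, z axes.
In Python, from rig import read_state, capture, camera_info, hand_in, spot_in, silhouettes gives the robot as it stands.
- The arm moves only by the shell command python3 -m jog 'ROWS'. ROWS is text: rows parted by semicolons, each of 7 numbers parted by spaces: the shift along the tool's x, y, z in m, then the turn, a rotation vector about the tool's x, y, z in degrees, then the opening, from 0 (shut) to 1 (fully open). A call has 1 to 8 rows; each row is the pose to reach, as a shift and turn from the pose commanded when the call began, along the tool's axes at that moment; what a row does not reach only later rows make up. A row lasts 1/8 s, in which the tool goes at most 62.5 mm and 10.7 degrees, less where a joint would pass 70% of its speed; a pose out of reach is approached as far as the arm can. A call with a gripper value outside its range is refused whole. The fingers move at their own pace and stop on an object; the grip force is fixed at half the most. Time passes only in rows, so rows that repeat a pose let the fingers close. It gives the time, the measured TCP pose, the force and the opening at its end, in the units of the state.
- read_state(): the state, without advancing time (a new reading comes with each control period).
- capture(name): name is "scene" or "top" or "wrist"; returns (picture, depth): 400x640x3 uint8, red, green, blue; 400x640 float32, m along the optical axis (not along the pixel's ray), 0 where there is no reading.
- camera_info(name): a dict with "vfov" (degrees; the focal length in pixels is half the picture's height over the tangent of half this angle, whatever the lens; pixels are square), "cx", "cy" (the principal point, pixels), "R" (3x3) and "t" (3): a world point X has camera coordinates R X + t; the wrist camera has in their place "tool_from_camera" (4x4, takes a point from camera to tool coordinates, whose origin is the TCP and whose axes are the tool frame's). Camera axes: x right, y down, z forward; pixel columns grow to the right and rows downward; lengths in m; the calibration is good to about 2 mm. A picture is of the moment at which its call begins: read the wrist's pose just before it. camera_info takes no time and is no camera call.
- hand_in(): hands the job in, once; it reports no verdict.
Trained networks look in the newest picture that a camera, given by its name, has taken for a name from the list of things; names that differ only in an ending like _2 or _b are one class to them, and where a whole thing is asked for, a point or a joint stands for the part that bears it (a point fixed in the world has none). Each returns a list of dicts, best first, with "score" (0 to 1); they miss things now and then, are a little off and sometimes report something else, mostly with a low value. They report only what shows in the picture. A call takes as long as a camera call.
- spot_in(label, camera): "centre" ([x, y, z] in m, in world coordinates, good to about 4 mm: the middle of the surface that is visible of it).
- silhouettes(label, camera): "region" (400x640 bool, what is visible of it).
The state is a dict: "time_s": time; "joint_positions": joint angles; "qvel": joint speeds; "tau": joint torques, N m; "position": TCP position; "tcp_rot": TCP orientation; "force": force on the tool from outside, world axes, zero at the start; "moment": the same for the moment, N m; "opening": opening from 0.0 (shut) to 1.0 (fully open).
Only numpy, scipy, OpenCV 4.12 (cv2) and the standard library are available. Lean on these libraries where they do the work, as an engineer would, in place of code of your own. Each camera call takes 0.05 s, during which the arm holds its last target.

## Working session

There is one attempt and no reset: what is moved stays moved. The work goes in short steps, Python scripts to look and compute and a shell command to move; the robot and the scene stay as the last step left them, time stands still between calls to the robot, and variables do not carry over. Pictures are saved under pics/ and viewed, and the job is handed in when it is done.

```bash
mkdir -p pics; ls; python3 - <<'E'
from rig import *
import cv2,numpy as np
s=read_state(); print(s['time_s'],s['position'],s['tcp_rot'],s['opening'])
for n in ("scene","top"):
    p,d=capture(n); cv2.imwrite(f"pics/{n}0.png",p[:,:,::-1])
    for l in ["tongs","tongs_left","tongs_right","jaw_centre","knob_oiled","knob_pale","riser","hinge","level","clamp","tumbler","dowel_a"]:
        print(n,l,[(np.round(r['centre'],3).tolist(),round(r['score'],2)) for r in spot_in(l,n)[:3]])
E
```

```text
pics
0.0 [ 0.1808962  -0.59742532  0.20415422] [[ 2.89564895e-01 -9.57158343e-01 -2.80585701e-04]
 [-9.57155877e-01 -2.89564795e-01  2.20363128e-03]
 [-2.19047181e-03 -3.69530008e-04 -9.99997533e-01]] 1.000691993129929
scene tongs [([0.421, 0.224, 0.024], 0.79)]
scene tongs_left [([0.423, 0.251, 0.02], 0.77), ([0.671, 0.316, 0.024], 0.58)]
scene tongs_right [([0.433, 0.207, 0.025], 0.57)]
scene jaw_centre [([0.423, 0.226, 0.023], 0.72)]
scene knob_oiled []
scene knob_pale []
scene riser [([0.702, 0.018, 0.083], 0.56)]
scene hinge [([0.665, -0.002, 0.093], 0.82)]
scene level [([0.417, -0.242, 0.032], 0.96)]
scene clamp [([0.67, 0.314, 0.027], 0.71)]
scene tumbler [([0.713, -0.349, 0.065], 0.91)]
scene dowel_a [([0.537, 0.46, 0.013], 0.63), ([0.576, -0.464, 0.011], 0.52), ([0.665, -0.002, 0.092], 0.44)]
top tongs []
top tongs_left [([0.398, 0.212, 0.029], 0.69), ([0.404, 0.254, 0.025], 0.62)]
top tongs_right [([0.407, 0.202, 0.032], 0.57), ([0.398, 0.218, 0.027], 0.33)]
top jaw_centre [([0.399, 0.214, 0.03], 0.6), ([0.567, -0.462, 0.013], 0.53)]
top knob_oiled [([0.713, -0.352, 0.044], 0.72)]
top knob_pale []
top riser [([0.694, 0.008, 0.077], 0.85)]
top hinge [([0.66, 0.0, 0.095], 0.86)]
top level [([0.402, -0.236, 0.042], 0.82), ([0.657, 0.0, 0.092], 0.25)]
top clamp [([0.645, 0.317, 0.023], 0.75), ([0.524, 0.463, 0.01], 0.64)]
top tumbler [([0.71, -0.351, 0.048], 0.59)]
top dowel_a [([0.565, -0.466, 0.014], 0.53)]
```

View pics/scene0.png

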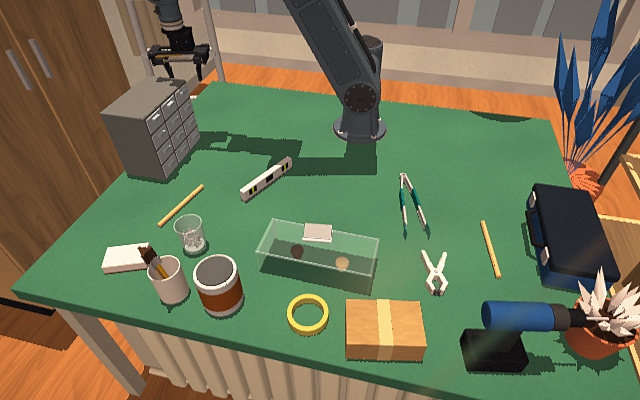

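View pics/top0.png

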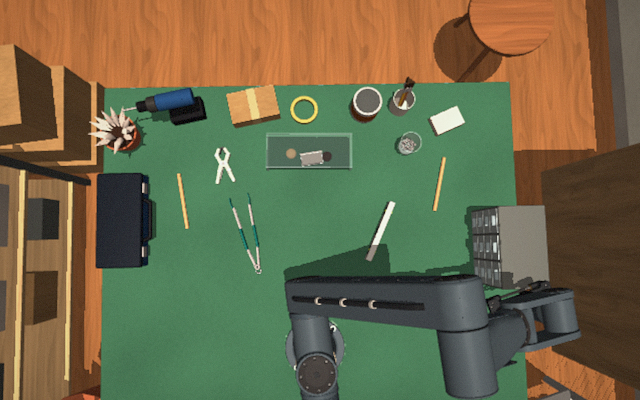

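```bash
cat > h.py <<'E'
from rig import *
import cv2,numpy as np
def K(n):
    c=camera_info(n); f=200/np.tan(np.radians(c['vfov']/2)); return c,f
def ray(n,u,v,z,st=None):
    c,f=K(n)
    d=np.array([(u-c['cx'])/f,(v-c['cy'])/f,1])
    if n=='wrist':
        st=st or read_state(); T=np.array(c['tool_from_camera']); R=np.array(st['tcp_rot'])@T[:3,:3]; o=np.array(st['tcp_rot'])@T[:3,3]+st['position']
    else:
        R=np.array(c['R']).T; o=-R@np.array(c['t'])
    w=R@d; return o+w*(z-o[2])/w[2]
def proj(n,X,st=None):
    c,f=K(n);X=np.array(X,float)
    if n=='wrist':
        st=st or read_state(); T=np.array(c['tool_from_camera']); Xt=np.array(st['tcp_rot']).T@(X-st['position']); p=T[:3,:3].T@(Xt-T[:3,3])
    else: p=np.array(c['R'])@X+c['t']
    return np.array([c['cx']+f*p[0]/p[2],c['cy']+f*p[1]/p[2]])
E
python3 - <<'E'
from h import *
for n in("scene","top"):
    c,f=K(n); print(n,f,c['cx'],c['cy'],c['t'],-np.array(c['R']).T@c['t'])
p=cv2.imread('pics/scene0.png');q=cv2.imread('pics/top0.png')
cv2.imwrite('pics/s1.png',cv2.resize(p[210:300,245:390],None,fx=5,fy=5,interpolation=cv2.INTER_CUBIC))
cv2.imwrite('pics/t1.png',cv2.resize(q[120:180,255:365],None,fx=7,fy=7,interpolation=cv2.INTER_CUBIC))
cv2.imwrite('pics/t2.png',cv2.resize(q[185:280,215:275],None,fx=6,fy=6,interpolation=cv2.INTER_CUBIC))
E
```

```text
scene 392.0017189500166 325.5436068602953 198.8264415763652 [ 0.13174807 -0.28459443  1.55860636] [1.32817025 0.17760838 0.85558422]
top 469.112739168568 316.9017399867455 202.1219114239725 [-0.0070841   0.51061616  1.65966531] [0.37545189 0.01734407 1.69528848]
```

View pics/s1.png

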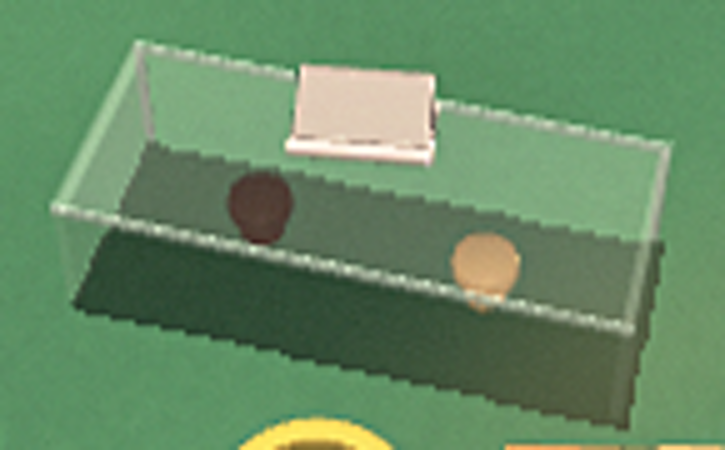

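View pics/t1.png

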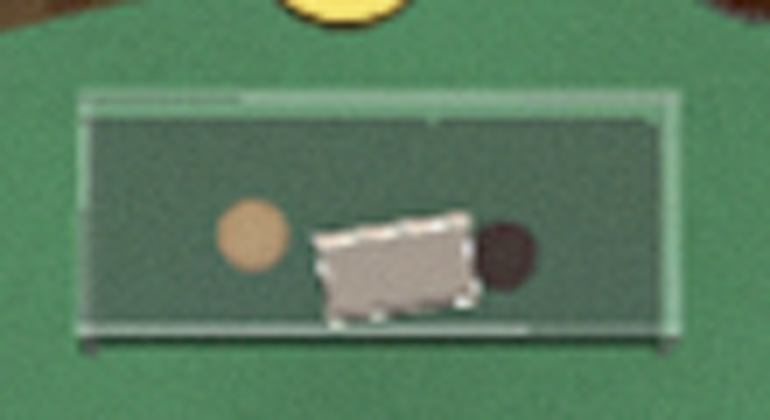

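View pics/t2.png

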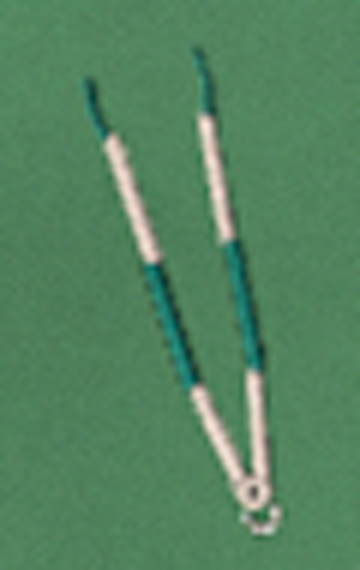

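```bash
python3 - <<'E'
from h import *
def t2(u,v): return 215+(u+.5)/6-.5,185+(v+.5)/6-.5
def t1(u,v): return 255+(u+.5)/7-.5,120+(v+.5)/7-.5
def s1(u,v): return 245+(u+.5)/5-.5,210+(v+.5)/5-.5
for nm,a in dict(piv=(252,490),jl=(88,80),jr=(198,48),sl1=(153,264),sl2=(195,388),sr1=(230,240),sr2=(256,373)).items():
    print(nm,ray('top',*t2(*a),.032).round(4))
for nm,a,z in [('dark',(501,255),.024),('pale',(253,235),.024),('fl',(80,330),.078),('fr',(680,332),.078),('bl',(80,95),.078),('br',(680,95),.078),('hinge1',(315,240),.084),('h2',(333,325),.084),('h3',(480,300),.084),('h4',(468,213),.084)]:
    print(nm,ray('top',*t1(*a),z).round(4))
for nm,a,z in [('dark',(260,205),.024),('pale',(486,263),.024),('BR',(57,208),.078),('BL',(630,328),.078),('FR',(138,43),.078),('FL',(668,147),.078)]:
    print('scene',nm,ray('scene',*s1(*a),z).round(4))
E
```

```text
piv [0.2882 0.1987 0.032 ]
jl [0.5311 0.2923 0.032 ]
jr [0.5488 0.2272 0.032 ]
sl1 [0.4216 0.2551 0.032 ]
sl2 [0.3484 0.2312 0.032 ]
sr1 [0.4347 0.2097 0.032 ]
sr2 [0.3563 0.1954 0.032 ]
dark [ 0.6761 -0.0557  0.024 ]
pale [0.689  0.0717 0.024 ]
fl [0.6329 0.1566 0.078 ]
fr [ 0.6259 -0.1415  0.078 ]
bl [0.7513 0.1549 0.078 ]
br [ 0.7457 -0.145   0.078 ]
hinge1 [0.6747 0.0391 0.084 ]
h2 [0.6319 0.031  0.084 ]
h3 [ 0.643  -0.0421  0.084 ]
h4 [ 0.6867 -0.0372  0.084 ]
scene dark [ 0.6805 -0.0555  0.024 ]
scene pale [0.6908 0.0722 0.024 ]
scene BR [ 0.7483 -0.1402  0.078 ]
scene BL [0.7544 0.1543 0.078 ]
scene FR [ 0.6279 -0.1383  0.078 ]
scene FL [0.6357 0.1566 0.078 ]
```

```bash
cat >> h.py <<'E'
from scipy.spatial.transform import Rotation as Ro
def plan(pos,R,st=None):
    st=st or read_state(); R0=np.array(st['tcp_rot'])
    d=R0.T@(np.array(pos)-st['position']); r=Ro.from_matrix(R0.T@np.array(R)).as_rotvec(degrees=True)
    print('shift',d.round(4),'turn',r.round(2))
def Rd(yaw,tilt=0):
    # tool x along world yaw (deg), z down
    a=np.radians(yaw); x=np.array([np.cos(a),np.sin(a),0]); z=np.array([0,0,-1.]); y=np.cross(z,x)
    return np.c_[x,y,z]
E
python3 - <<'E'
from h import *
p,d=capture('top')
for u,v in [(480,215),(520,215),(540,215),(480,270),(520,270),(500,240)]:
    c,f=K('top'); P=np.array([(u-c['cx'])/f,(v-c['cy'])/f,1])*d[v,u]; print(u,v,(np.array(c['R']).T@(P-c['t'])).round(3))
print(camera_info('wrist')['tool_from_camera'])
plan([.18,-.598,.30],Rd(-73.2)); plan([.45,-.30,.30],Rd(-76)); plan([.45,.16,.30],Rd(-76))
E
```

```text
480 215 [ 0.447 -0.573  0.105]
520 215 [ 0.438 -0.649  0.24 ]
540 215 [ 0.437 -0.71   0.244]
480 270 [ 0.261 -0.563  0.107]
520 270 [ 0.267 -0.642  0.235]
500 240 [0.375 0.017 1.695]
[[ 9.99999849e-01 -4.56572032e-04 -3.04789086e-04 -6.02615959e-04]
 [ 5.22196618e-04  9.62399983e-01  2.71635784e-01 -7.49598669e-02]
 [ 1.69307709e-04 -2.71635903e-01  9.62400077e-01 -1.79423378e-01]
 [ 0.00000000e+00  0.00000000e+00  0.00000000e+00  1.00000000e+00]]
shift [-0.0005  0.0009 -0.0948] turn [-0.    0.    0.03]
shift [-0.2075 -0.3438 -0.0948] turn [-0.    0.    2.83]
shift [-0.6478 -0.477  -0.0948] turn [-0.    0.    2.83]
```

```bash
python3 -m jog '0 0 -0.06 0 0 0 1; 0 0 -0.12 0 0 0 1; -0.03 -0.05 -0.12 0 0 0 1; -0.06 -0.10 -0.12 0 0 0 1; -0.09 -0.15 -0.12 0 0 0 1; -0.12 -0.20 -0.12 0 0 0 1; -0.15 -0.25 -0.12 0 0 0 1; -0.18 -0.30 -0.12 0 0 3 1'
python3 -c "
from h import *
plan([.45,.17,.27],Rd(-76.4)); print(read_state()['position'])"
```

```text
time_s: 2.35
position: [0.4171, -0.3376, 0.3254]
tcp_rot: [[0.237, -0.971, 0.001], [-0.971, -0.237, -0.0], [0.001, -0.0, -1.0]]
force: [0.2, -0.8, 0.8]
opening: 1.001
shift [-0.4853 -0.1524  0.0551] turn [-0.02 -0.03  0.13]
[ 0.41710936 -0.33756259  0.3253655 ]
```

```bash
python3 -m jog '-0.06 -0.02 0 0 0 0 1; -0.12 -0.04 0 0 0 0 1; -0.18 -0.06 0.01 0 0 0 1; -0.24 -0.08 0.02 0 0 0 1; -0.30 -0.1 0.03 0 0 0 1; -0.36 -0.12 0.04 0 0 0 1; -0.42 -0.14 0.05 0 0 0 1; -0.48 -0.15 0.055 0 0 0 1' && python3 -m jog '0 0 0 0 0 0 1;0 0 0 0 0 0 1;0 0 0 0 0 0 1'
python3 - <<'E'
from h import *
p,d=capture('wrist'); cv2.imwrite('pics/w1.png',p[:,:,::-1])
for l in ["tongs","tongs_left","tongs_right","jaw_centre"]: print(l,[(np.round(r['centre'],4).tolist(),round(r['score'],2)) for r in spot_in(l,'wrist')])
E
```

```text
time_s: 3.35
position: [0.4477, 0.1574, 0.2707]
tcp_rot: [[0.239, -0.971, 0.001], [-0.971, -0.239, 0.0], [0.0, -0.001, -1.0]]
force: [0.7, 0.8, -0.1]
opening: 0.999
time_s: 3.72
position: [0.4478, 0.154, 0.2711]
tcp_rot: [[0.237, -0.972, 0.001], [-0.972, -0.237, -0.0], [0.0, -0.0, -1.0]]
force: [-0.2, -0.9, 0.8]
opening: 1.002
tongs [([0.4158, 0.2196, 0.0275], 0.64), ([0.4205, 0.2479, 0.0285], 0.54), ([0.6009, 0.2884, 0.0232], 0.29)]
tongs_left [([0.4206, 0.2491, 0.0287], 0.78)]
tongs_right [([0.4311, 0.2043, 0.0307], 0.7)]
jaw_centre [([0.4159, 0.2207, 0.0256], 0.76)]
```

View pics/w1.png

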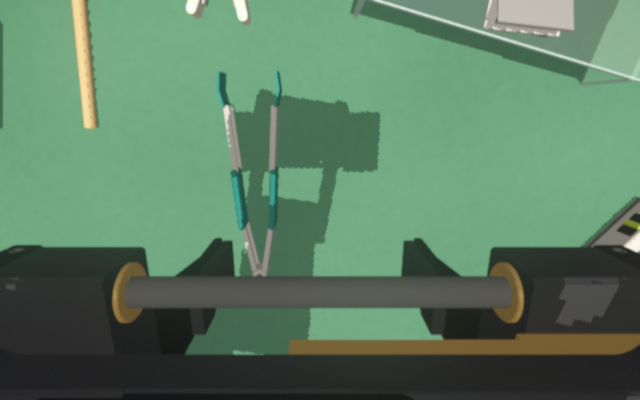

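```bash
python3 - <<'E'
from h import *
P={}
for nm,a in dict(jl=(222,72),jr=(279,72),sl1=(237,171),sl2=(244,228),sr1=(273,170),sr2=(272.5,228)).items():
    P[nm]=ray('wrist',*a,.032); print(nm,P[nm].round(4))
o=sum(P[k] for k in P if k[0]=='s')/4; j=(P['jl']+P['jr'])/2; print(o,j,np.linalg.norm(j-o),np.degrees(np.arctan2(*(j-o)[1::-1])))
E
```

```text
jl [0.5328 0.2888 0.032 ]
jr [0.5483 0.2253 0.032 ]
sl1 [0.4235 0.252  0.032 ]
sl2 [0.3518 0.2302 0.032 ]
sr1 [0.4353 0.209  0.032 ]
sr2 [0.3606 0.1942 0.032 ]
[0.3928126  0.22135784 0.032     ] [0.54053279 0.25703131 0.032     ] 0.15196660968575093 13.576619538274747
```

```bash
python3 - <<'E'
from h import *
plan([.391,.222,.12],Rd(-76.5)); plan([.391,.222,.023],Rd(-76.5))
E
```

```text
shift [-0.0791  0.0391  0.151 ] turn [-0.02 -0.    0.21]
shift [-0.0791  0.0391  0.248 ] turn [-0.02 -0.    0.21]
```

```bash
python3 -m jog '-0.03 0.015 0.04 0 0 0 1; -0.06 0.03 0.08 0 0 0 1; -0.079 0.039 0.12 0 0 0 1; -0.079 0.039 0.15 0 0 0 1; -0.079 0.039 0.15 0 0 0 1; -0.079 0.039 0.15 0 0 0 1'
python3 - <<'E'
from h import *
p,d=capture('wrist'); cv2.imwrite('pics/w2.png',p[:,:,::-1])
plan([.391,.222,.023],Rd(-76.5))
E
```

```text
time_s: 4.72
position: [0.3918, 0.2227, 0.1217]
tcp_rot: [[0.238, -0.971, 0.002], [-0.971, -0.238, 0.0], [-0.0, -0.002, -1.0]]
force: [0.1, -1.0, -0.2]
opening: 1.0
shift [0.0005 0.0015 0.099 ] turn [-0.16  0.01  0.28]
```

View pics/w2.png

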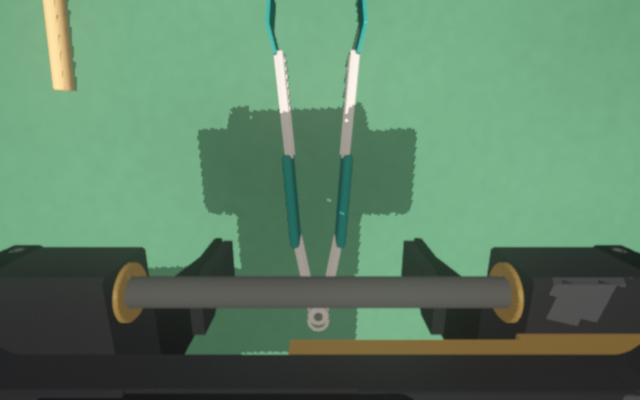

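```bash
python3 -m jog '0 0 0.03 0 0 0 1; 0 0 0.06 0 0 0 1; 0 0.001 0.085 0 0 0 1; 0 0.001 0.098 0 0 0 1; 0 0.001 0.098 0 0 0 1;  0 0.001 0.098 0 0 0 0.53; 0 0.001 0.098 0 0 0 0.53; 0 0.001 0.098 0 0 0 0.53' && python3 -m jog '0 0 0 0 0 0 0.53; 0 0 0 0 0 0 0.53; 0 0 0 0 0 0 0.53;0 0 0 0 0 0 0.53'
python3 - <<'E'
from h import *
p,d=capture('wrist'); cv2.imwrite('pics/w3.png',p[:,:,::-1])
E
```

```text
time_s: 5.78
position: [0.39, 0.2227, 0.0234]
tcp_rot: [[0.239, -0.971, 0.001], [-0.971, -0.239, 0.0], [-0.0, -0.001, -1.0]]
force: [-0.8, 0.2, 0.4]
opening: 0.748
time_s: 6.28
position: [0.3896, 0.2226, 0.0228]
tcp_rot: [[0.239, -0.971, -0.0], [-0.971, -0.239, -0.0], [-0.0, 0.0, -1.0]]
force: [0.9, -0.1, -0.0]
opening: 0.536
```

View pics/w3.png

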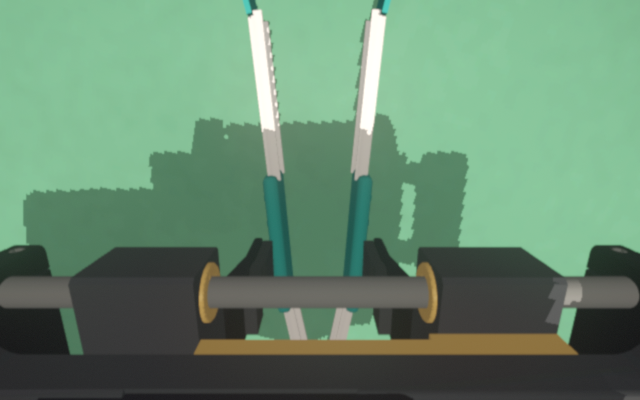

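```bash
python3 -m jog '0 0 -0.01 0 0 0 0.53; 0 0 -0.03 0 0 0 0.53; 0 0 -0.05 0 0 0 0.53; 0 0 -0.08 0 0 0 0.53; 0 0 -0.11 0 0 0 0.53; 0 0 -0.13 0 0 0 0.53; 0 0 -0.13 0 0 0 0.53; 0 0 -0.13 0 0 0 0.53'
python3 - <<'E'
from h import *
p,d=capture('wrist'); cv2.imwrite('pics/w4.png',p[:,:,::-1])
p,d=capture('scene'); cv2.imwrite('pics/s4.png',cv2.resize(p[100:280,220:520,::-1],None,fx=2.6,fy=2.6))
plan([.405,-.056,.15],Rd(-90))
E
```

```text
time_s: 7.32
position: [0.389, 0.2224, 0.1525]
tcp_rot: [[0.239, -0.971, -0.001], [-0.971, -0.239, -0.0], [0.0, 0.001, -1.0]]
force: [0.4, 0.3, -0.3]
opening: 0.53
shift [0.2741 0.0508 0.0021] turn [ 0.12 -0.02 13.83]
```

View pics/w4.png

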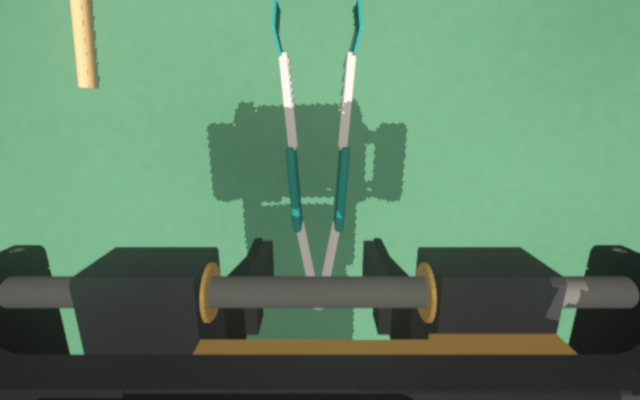

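View pics/s4.png

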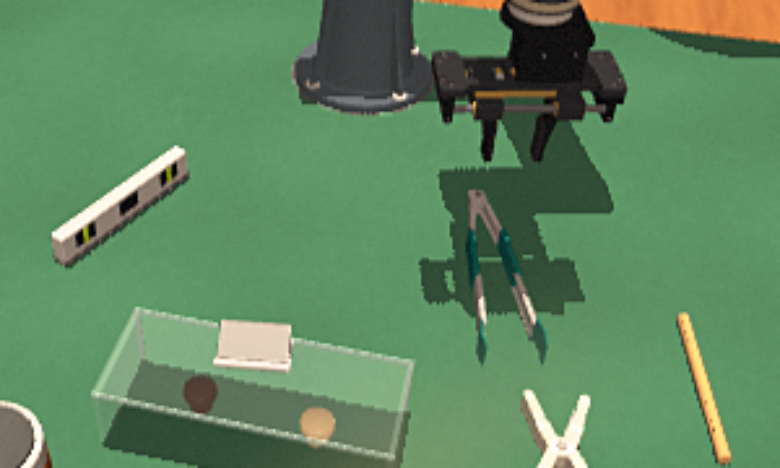

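```bash
python3 - <<'E'
from h import *
s=read_state()
st3=dict(s); st3['position']=np.array([.3896,.2226,.0228])
import numpy as np
for dx in(-.0235,-.026,.0235,.026):
  for yy in (-.0,-.03): 
    R=np.array(s['tcp_rot']); print(dx,yy,proj('wrist',st3['position']+R@np.array([dx,yy,-.009]),st3).round(1))
p=cv2.imread('pics/w3.png'); cv2.imwrite('pics/w3z.png',cv2.resize(p[160:360,220:420],None,fx=3,fy=3))
p=cv2.imread('pics/w4.png'); cv2.imwrite('pics/w4z.png',cv2.resize(p[0:320,220:420],None,fx=1.8,fy=1.8,interpolation=cv2.INTER_CUBIC))
E
```

```text
-0.0235 -0.0 [275.3 252.1]
-0.0235 -0.03 [273.4 198.3]
-0.026 -0.0 [270.7 252.1]
-0.026 -0.03 [268.5 198.3]
0.0235 -0.0 [362.4 252. ]
0.0235 -0.03 [364.5 198.3]
0.026 -0.0 [367.1 252. ]
0.026 -0.03 [369.3 198.3]
```

View pics/w3z.png

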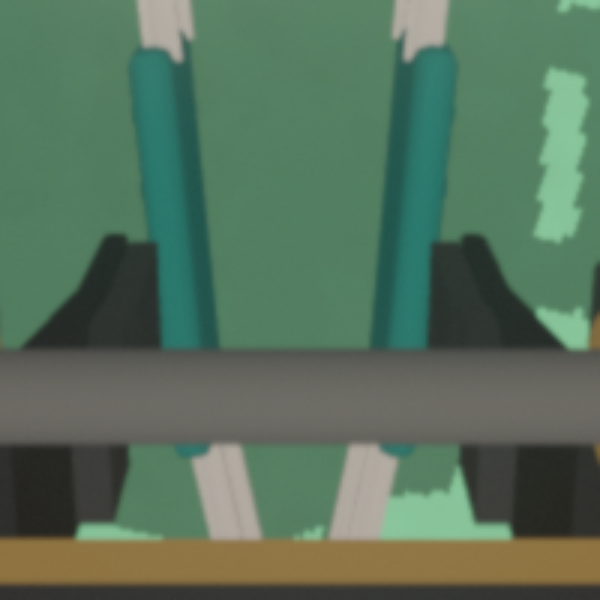

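View pics/w4z.png

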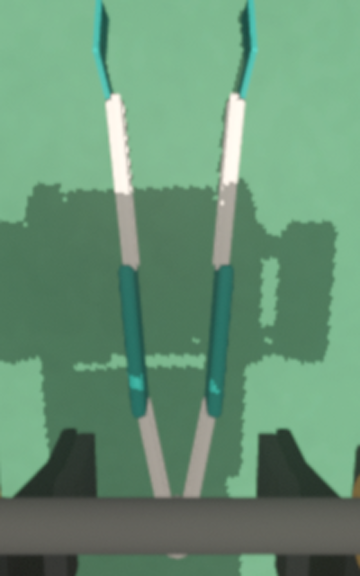

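```bash
python3 - <<'E'
from h import *
s=read_state(); R=np.array(s['tcp_rot'])
st3=dict(s); st3['position']=np.array([.3896,.2226,.0228])
def tl(u,v,z,st): return (R.T@(ray('wrist',u,v,z,st)-st['position'])*1000).round(1)
c=lambda u,v:(220+(u+.5)/3-.5,160+(v+.5)/3-.5)
for nm,a in dict(sl_f=(135,50),sl_m=(158,243),sr_f=(455,50),sr_m=(430,243),slr=(178,450),srr=(413,450)).items(): print('w3',nm,tl(*c(*a),.032,st3))
c=lambda u,v:(220+(u+.5)/1.8-.5,(v+.5)/1.8-.5)
for nm,a in dict(sl_f=(118,268),sl_r=(133,412),sr_f=(234,268),srr=(221,412),jl=(97,30),jr=(254,30),sl_m=(125,340),sr_m=(228,340)).items(): print('w4',nm,tl(*c(*a),.032,s))
E
```

```text
w3 sl_f [-27.4 -41.6  -9.3]
w3 sl_m [-24.9  -6.7  -9.2]
w3 sr_f [ 26.5 -41.5  -9.3]
w3 sr_m [23.5 -6.7 -9.2]
w3 slr [-22.6  35.3  -9.1]
w3 srr [21.8 35.3 -9.1]
w4 sl_f [-28.8 -40.7 119.9]
w4 sl_r [-23.   33.2 120.1]
w4 sr_f [ 27.3 -40.7 119.9]
w4 srr [ 22.5  33.2 120.1]
w4 jl [ -35.2 -144.2  119.7]
w4 jr [  33.4 -144.1  119.7]
w4 sl_m [-26.2  -5.  120. ]
w4 sr_m [ 25.2  -4.9 120. ]
```

```bash
python3 -m jog '0 -0.003 0.04 0 0 0 0.8; 0 -0.003 0.08 0 0 0 0.8; 0 -0.003 0.11 0 0 0 0.8; 0 -0.003 0.131 0 0 0 0.8; 0 -0.003 0.131 0 0 0 0.8;  0 -0.003 0.131 0 0 0 0.49; 0 -0.003 0.131 0 0 0 0.49; 0 -0.003 0.131 0 0 0 0.49' && python3 -m jog '0 0 0 0 0 0 0.49; 0 0 0 0 0 0 0.49; 0 0 0 0 0 0 0.49;0 0 -0.005 0 0 0 0.49;0 0 -0.01 0 0 0 0.49;0 0 -0.02 0 0 0 0.49;0 0 -0.03 0 0 0 0.49;0 0 -0.03 0 0 0 0.49'
python3 - <<'E'
from h import *
p,d=capture('wrist'); cv2.imwrite('pics/w5.png',p[:,:,::-1])
p,d=capture('scene'); cv2.imwrite('pics/s5.png',cv2.resize(p[100:280,220:520,::-1],None,fx=2.6,fy=2.6))
E
```

```text
time_s: 8.43
position: [0.3931, 0.2235, 0.0226]
tcp_rot: [[0.239, -0.971, 0.002], [-0.971, -0.239, 0.0], [-0.0, -0.002, -1.0]]
force: [-0.6, 0.1, 0.1]
opening: 0.552
time_s: 9.43
position: [0.3933, 0.2235, 0.0529]
tcp_rot: [[0.239, -0.971, 0.002], [-0.971, -0.239, 0.001], [-0.0, -0.002, -1.0]]
force: [0.4, -0.2, 0.2]
opening: 0.484
```

View pics/w5.png

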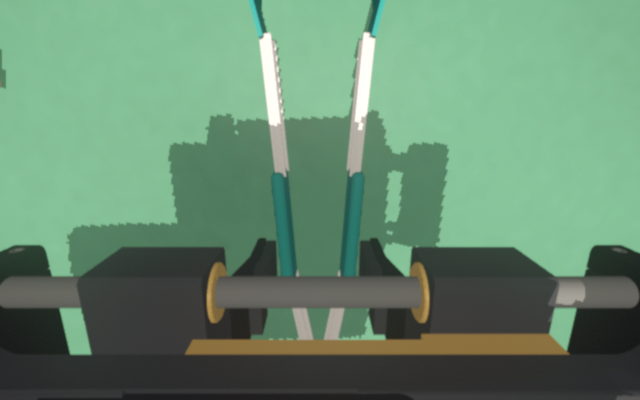

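View pics/s5.png

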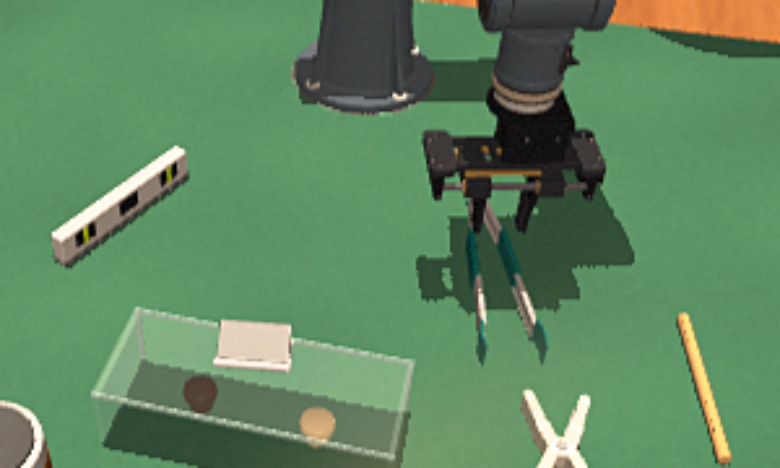

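```bash
python3 - <<'E'
from h import *
p=cv2.imread('pics/w5.png'); cv2.imwrite('pics/w5z.png',cv2.resize(p[160:360,220:420],None,fx=3,fy=3))
s=read_state(); print(s['time_s'],s['opening'],s['position'],s['force'])
c,f=K('wrist'); st=s
for x in (-.0213,.0213): print(proj('wrist',np.array(s['position'])+np.array(s['tcp_rot'])@np.array([x,-.0095,0.019]),s), proj('wrist',np.array(s['position'])+np.array(s['tcp_rot'])@np.array([x,-.0095,-0.01]),s))
E
```

```text
9.525 0.4920937195922967 [0.39263058 0.22331399 0.05213207] [ 0.09246274  0.13616164 -0.51551011]
[283.87888553 219.0704685 ] [278.66340127 236.24650588]
[353.60464759 219.04031749] [359.15101794 236.21307146]
```

View pics/w5z.png

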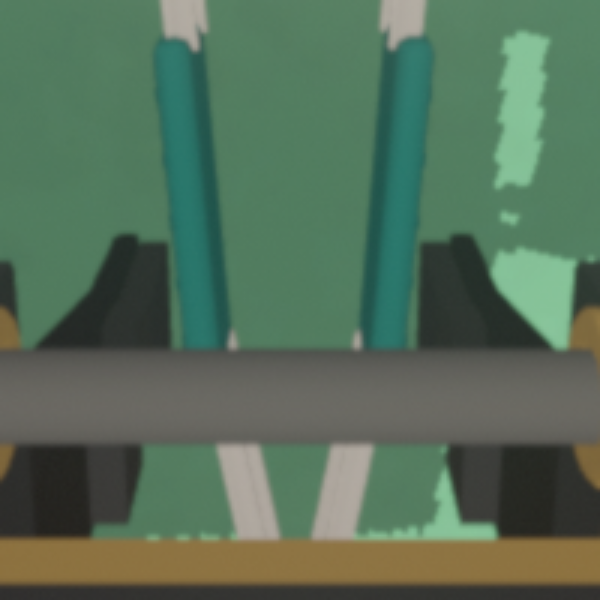

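```bash
python3 - <<'E'
from h import *
p,d=capture('wrist'); c,f=K('wrist'); T=np.array(c['tool_from_camera'])
print(c['vfov'],f)
for (u,v) in [(262,245),(268,245),(273,245),(273,255),(273,270),(365,245),(370,245),(365,265),(262,310),(380,310),(285,200),(320,100),(250,20)]:
    D=d[v,u]; P=np.array([(u-c['cx'])/f*D,(v-c['cy'])/f*D,D]); print(u,v,round(float(D),4),((T[:3,:3]@P+T[:3,3])*1000).round(1))
E
```

```text
60.689317483968516 341.6473837165594
262 245 0.1637 [-27.3 -11.7 -27.2]
268 245 0.1696 [-25.3  -9.4 -21.7]
273 245 0.1688 [-22.7  -9.7 -22.4]
273 255 0.1643 [-22.1  -6.8 -27.9]
273 270 0.1637 [-22.1  -0.2 -30.5]
365 245 0.1683 [ 22.7  -9.9 -22.9]
370 245 0.1682 [ 25.1  -9.9 -23. ]
365 265 0.152 [ 20.4  -7.6 -40.4]
262 310 0.1316 [-22.1   0.  -63.8]
380 310 0.1292 [ 22.9  -1.3 -65.9]
285 200 0.2093 [-20.7 -20.6  22.7]
320 100 0.2219 [  0.9 -79.8  52.5]
250 20 0.2077 [ -41.7 -126.3   50.8]
```

```bash
python3 - <<'E'
from h import *
p,d=capture('scene'); s=read_state(); R=np.array(s['tcp_rot'])
im=cv2.resize(p[150:230,370:470,::-1],None,fx=7,fy=7,interpolation=cv2.INTER_CUBIC)
for x in(-.0213,.0213):
  for z,col in((.019,(0,0,255)),(0,(255,0,0)),(-.02,(0,255,255))):
    q=proj('scene',np.array(s['position'])+R@[x,0,z]); q=((q-[370,150]+.5)*7).astype(int); cv2.circle(im,tuple(int(k) for k in q),4,col,-1)
cv2.imwrite('pics/s6.png',im)
E
```

```text
(no output)
```

View pics/s6.png

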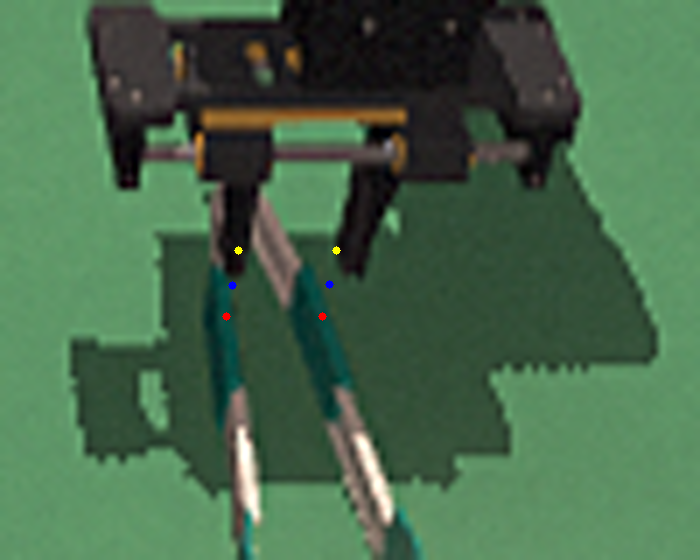

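```bash
python3 -m jog '0 0 0 0 0 0 0.8; 0 0 0 0 0 0 0.8; 0 0 0.02 0 0 0 0.8; 0 0 0.03 0 0 0 0.8; 0 0 0.033 0 0 0 0.8; 0 0 0.033 0 0 0 0.8' && python3 -m jog '0 0 0.001 0 0 0 0.8; 0 0 0.002 0 0 0 0.8; 0 0 0.003 0 0 0 0.8; 0 0 0.003 0 0 0 0.8'
python3 - <<'E'
from h import *
p,d=capture('wrist'); cv2.imwrite('pics/w7.png',cv2.resize(p[160:360,170:470,::-1],None,fx=2.6,fy=2.6))
c,f=K('wrist'); T=np.array(c['tool_from_camera'])
for (u,v) in [(235,245),(240,245),(244,245),(400,245),(405,245),(240,240),(400,240),(240,235)]:
    D=d[v,u]; P=np.array([(u-c['cx'])/f*D,(v-c['cy'])/f*D,D]); print(u,v,round(float(D),4),((T[:3,:3]@P+T[:3,3])*1000).round(1))
print(read_state()['position'],read_state()['force'])
E
```

```text
time_s: 10.38
position: [0.3924, 0.2233, 0.0187]
tcp_rot: [[0.239, -0.971, -0.0], [-0.971, -0.239, -0.0], [0.0, 0.0, -1.0]]
force: [0.7, 0.5, -0.3]
opening: 0.796
time_s: 10.88
position: [0.3925, 0.2233, 0.0159]
tcp_rot: [[0.239, -0.971, 0.0], [-0.971, -0.239, 0.0], [-0.0, -0.0, -1.0]]
force: [0.5, -0.8, -0.8]
opening: 0.801
235 245 0.1653 [-40.6 -11.1 -25.7]
240 245 0.168 [-38.9 -10.  -23.2]
244 245 0.1684 [-37.   -9.8 -22.8]
400 245 0.1635 [ 38.8 -11.7 -27.3]
405 245 0.1629 [ 41.  -11.9 -27.9]
240 240 0.2091 [-48.2   2.9  15.9]
400 240 0.17 [ 40.3 -11.6 -20.6]
240 235 0.2078 [-47.9  -0.5  15.4]
[0.39253309 0.22328092 0.0158685 ] [ 0.13161664 -0.35080134  0.07129674]
```

View pics/w7.png

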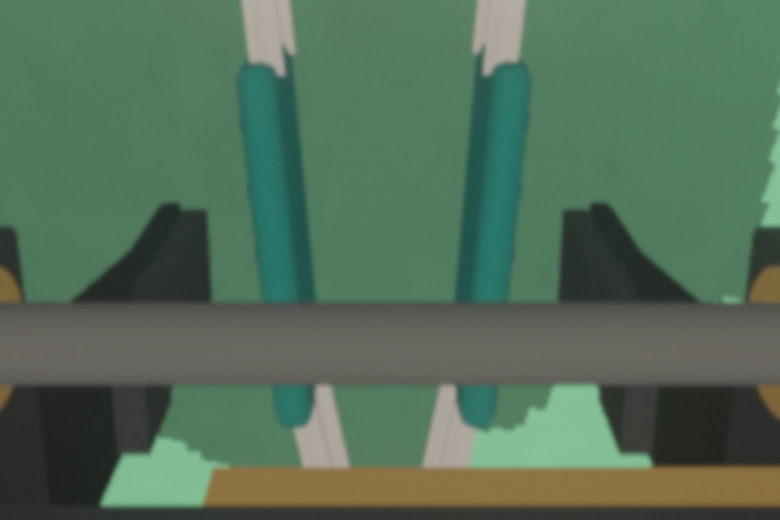

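```bash
for i in 1; do python3 -m jog '0 0 0.002 0 0 0 0.8; 0 0 0.004 0 0 0 0.8; 0 0 0.004 0 0 0 0.8'; done; python3 -m jog '0 0 0.001 0 0 0 0.8; 0 0 0.002 0 0 0 0.8;  0 0 0.003 0 0 0 0.8; 0 0 0.003 0 0 0 0.8'
```

```text
time_s: 11.3
position: [0.3924, 0.2232, 0.0116]
tcp_rot: [[0.239, -0.971, -0.0], [-0.971, -0.239, -0.0], [0.0, 0.0, -1.0]]
force: [0.2, 1.0, 0.0]
opening: 0.803
time_s: 11.8
position: [0.3925, 0.2233, 0.0088]
tcp_rot: [[0.239, -0.971, -0.0], [-0.971, -0.239, -0.0], [-0.0, 0.0, -1.0]]
force: [-0.3, -0.2, 0.1]
opening: 0.802
```

```bash
python3 -m jog '0 0 0.001 0 0 0 0.8; 0 0 0.002 0 0 0 0.8; 0 0 0.003 0 0 0 0.8; 0 0 0.004 0 0 0 0.8; 0 0 0.004 0 0 0 0.8' ;python3 -m jog '0 0 0.001 0 0 0 0.8; 0 0 0.002 0 0 0 0.8;0 0 0.003 0 0 0 0.8;  0 0 0.004 0 0 0 0.8;0 0 0.004 0 0 0 0.8'
```

```text
time_s: 12.42
position: [0.3925, 0.2233, 0.0048]
tcp_rot: [[0.239, -0.971, -0.0], [-0.971, -0.239, -0.0], [-0.0, 0.0, -1.0]]
force: [-0.1, 1.5, -0.1]
opening: 0.8
time_s: 13.05
position: [0.3925, 0.2233, 0.0008]
tcp_rot: [[0.239, -0.971, -0.0], [-0.971, -0.239, -0.0], [0.0, 0.0, -1.0]]
force: [0.3, 0.2, -0.4]
opening: 0.796
```

```bash
python3 - <<'E'
from h import *
p,d=capture('scene'); s=read_state(); R=np.array(s['tcp_rot'])
im=cv2.resize(p[150:230,370:470,::-1],None,fx=7,fy=7,interpolation=cv2.INTER_CUBIC)
cv2.imwrite('pics/s8.png',im)
p,d=capture('wrist'); cv2.imwrite('pics/w8.png',cv2.resize(p[160:360,170:470,::-1],None,fx=2.6,fy=2.6))
E
```

```text
(no output)
```

View pics/s8.png

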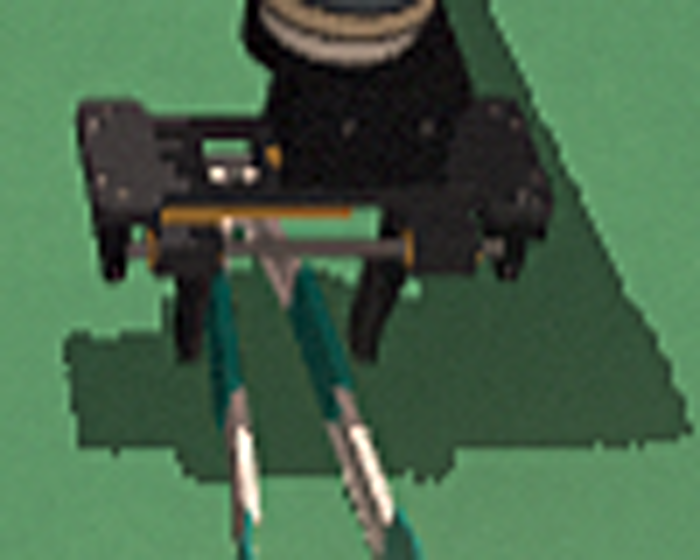

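View pics/w8.png

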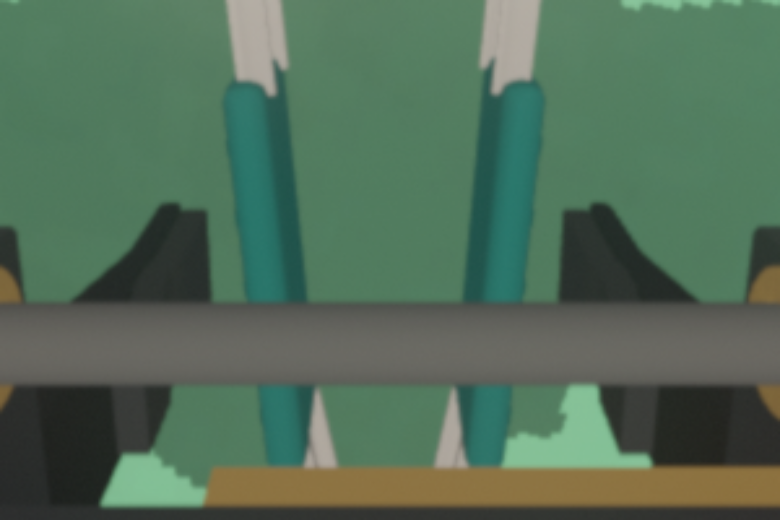

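```bash
python3 -m jog '0 0 0.001 0 0 0 0.8; 0 0 0.002 0 0 0 0.8; 0 0 0.003 0 0 0 0.8; 0 0 0.003 0 0 0 0.8' ;python3 -m jog '0 0 0.001 0 0 0 0.8; 0 0 0.002 0 0 0 0.8;0 0 0.003 0 0 0 0.8; 0 0 0.003 0 0 0 0.8'
```

```text
time_s: 13.65
position: [0.3924, 0.2233, -0.0023]
tcp_rot: [[0.239, -0.971, -0.0], [-0.971, -0.239, -0.0], [-0.0, 0.0, -1.0]]
force: [-0.9, 0.4, -0.2]
opening: 0.802
time_s: 14.15
position: [0.3924, 0.2233, -0.0053]
tcp_rot: [[0.239, -0.971, -0.0], [-0.971, -0.239, -0.0], [0.0, 0.0, -1.0]]
force: [-0.2, 0.3, -0.9]
opening: 0.801
```

```bash
python3 - <<'E'
from h import *
s=read_state(); R=np.array(s['tcp_rot']); P=np.array([.3925,.2233,.0008])
for u,v in((190,360),(365,360)):
  for h in (0,.01,.02,.03):
    X=ray('scene',370+u/7-.5,150+v/7-.5,h); print(u,h,(R.T@(X-P)*1000).round(1))
E
```

```text
190 0 [32.5  7.   0.8]
190 0.01 [35.3 -3.6 -9.2]
190 0.02 [ 38.  -14.1 -19.2]
190 0.03 [ 40.8 -24.7 -29.2]
365 0 [-47.    6.4   0.8]
365 0.01 [-43.3  -4.2  -9.2]
365 0.02 [-39.7 -14.8 -19.2]
365 0.03 [-36.  -25.3 -29.2]
```

```bash
python3 -m jog '0 0 0.001 0 0 0 0.8; 0 0 0.002 0 0 0 0.8; 0 0 0.003 0 0 0 0.8; 0 0 0.003 0 0 0 0.8' ;python3 -m jog '0 0 0.001 0 0 0 0.8; 0 0 0.002 0 0 0 0.8;0 0 0.003 0 0 0 0.8; 0 0 0.003 0 0 0 0.8'
python3 - <<'E'
from h import *
p,d=capture('scene'); s=read_state(); R=np.array(s['tcp_rot'])
im=cv2.resize(p[150:230,370:470,::-1],None,fx=7,fy=7,interpolation=cv2.INTER_CUBIC)
cv2.imwrite('pics/s9.png',im)
p,d=capture('wrist'); cv2.imwrite('pics/w9.png',cv2.resize(p[160:360,170:470,::-1],None,fx=2.6,fy=2.6))
E
```

```text
time_s: 14.65
position: [0.3925, 0.2232, -0.0082]
tcp_rot: [[0.239, -0.971, -0.0], [-0.971, -0.239, -0.0], [0.0, 0.0, -1.0]]
force: [-0.2, 0.3, 0.2]
opening: 0.802
time_s: 15.15
position: [0.3925, 0.2233, -0.0112]
tcp_rot: [[0.239, -0.971, -0.0], [-0.971, -0.239, -0.0], [-0.0, 0.0, -1.0]]
force: [-0.3, -1.3, 0.5]
opening: 0.797
```

View pics/s9.png

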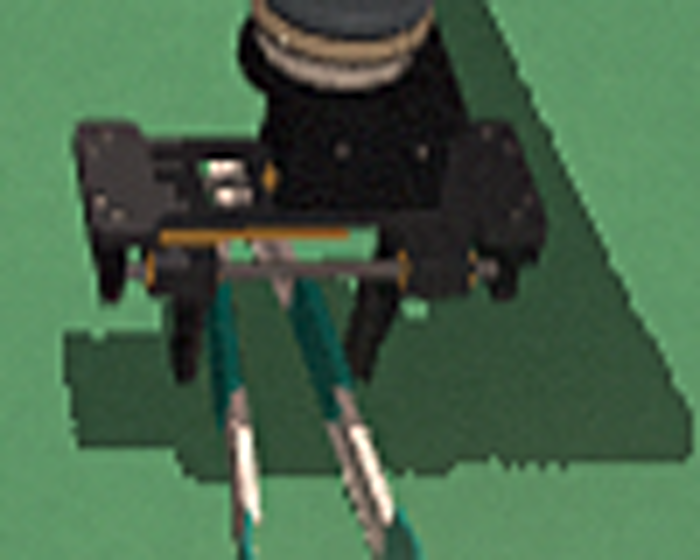

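View pics/w9.png

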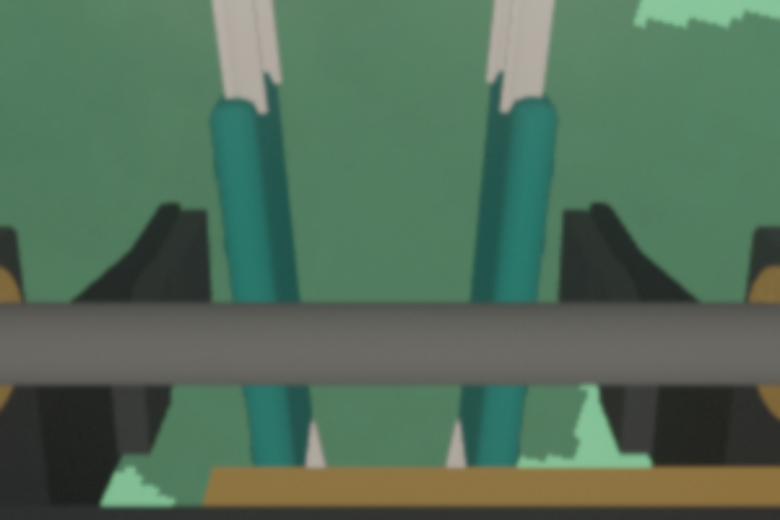

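```bash
python3 -m jog '0 0 0.001 0 0 0 0.8; 0 0 0.002 0 0 0 0.8; 0 0 0.003 0 0 0 0.8; 0 0 0.003 0 0 0 0.55; 0 0 0.003 0 0 0 0.55; 0 0 0.003 0 0 0 0.55; 0 0 0.003 0 0 0 0.55; 0 0 0.003 0 0 0 0.55' ;python3 -m jog '0 0 0 0 0 0 0.55; 0 0 0 0 0 0 0.55'
python3 - <<'E'
from h import *
p,d=capture('wrist'); cv2.imwrite('pics/w10.png',cv2.resize(p[160:360,170:470,::-1],None,fx=2.6,fy=2.6))
E
```

```text
time_s: 16.25
position: [0.3926, 0.2233, -0.0141]
tcp_rot: [[0.239, -0.971, 0.0], [-0.971, -0.239, 0.0], [-0.0, -0.0, -1.0]]
force: [-0.5, -1.0, 0.2]
opening: 0.554
time_s: 16.5
position: [0.3925, 0.2233, -0.0141]
tcp_rot: [[0.239, -0.971, 0.0], [-0.971, -0.239, 0.0], [-0.0, -0.0, -1.0]]
force: [0.9, 0.7, -0.3]
opening: 0.553
```

View pics/w10.png

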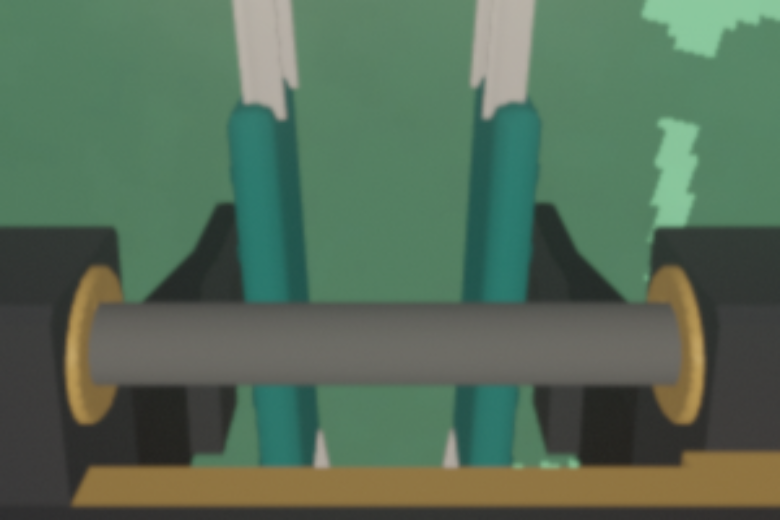

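```bash
python3 -m jog '0 0 0 0 0 0 0.535; 0 0 0 0 0 0 0.535; 0 0 -0.005 0 0 0 0.535;0 0 -0.015 0 0 0 0.535;0 0 -0.03 0 0 0 0.535;0 0 -0.045 0 0 0 0.535;0 0 -0.06 0 0 0 0.535;0 0 -0.06 0 0 0 0.535'
python3 - <<'E'
from h import *
p,d=capture('wrist'); cv2.imwrite('pics/w11.png',p[:,:,::-1])
p,d=capture('scene'); cv2.imwrite('pics/s11.png',cv2.resize(p[100:280,220:520,::-1],None,fx=2.6,fy=2.6))
plan([.405,-.056,.060],Rd(-90))
E
```

```text
time_s: 17.55
position: [0.3934, 0.2236, 0.0472]
tcp_rot: [[0.239, -0.971, 0.003], [-0.971, -0.239, 0.001], [-0.0, -0.003, -1.0]]
force: [-0.1, -0.2, -0.4]
opening: 0.532
shift [ 0.2742  0.0549 -0.0139] turn [-7.000e-02  1.000e-02  1.383e+01]
```

View pics/w11.png

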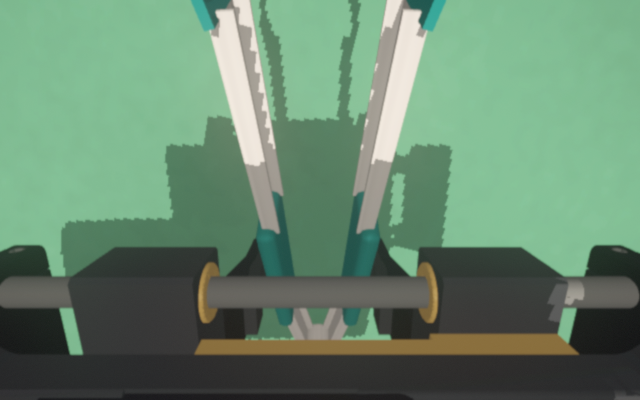

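View pics/s11.png

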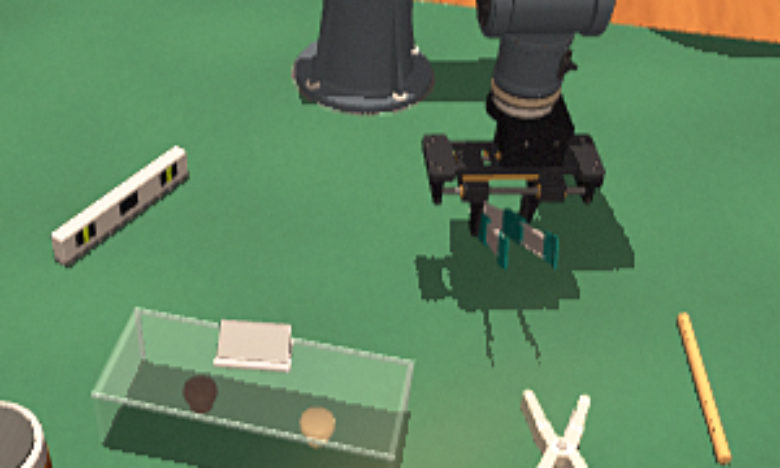

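```bash
python3 -m jog '0 0 0.015 0 0 0 0.535; 0 0 0.03 0 0 0 0.535; 0 0 0.045 0 0 0 0.535; 0 0 0.056 0 0 0 0.535; 0 0 0.061 0 0 0 0.535; 0 0 0.061 0 0 0 0.8;0 0 0.061 0 0 0 0.8'
python3 - <<'E'
from h import *
p,d=capture('wrist'); cv2.imwrite('pics/w12.png',p[:,:,::-1])
E
```

```text
time_s: 18.52
position: [0.3925, 0.2233, -0.015]
tcp_rot: [[0.239, -0.971, -0.0], [-0.971, -0.239, 0.0], [-0.0, 0.0, -1.0]]
force: [-0.5, -0.1, 0.8]
opening: 0.686
```

View pics/w12.png

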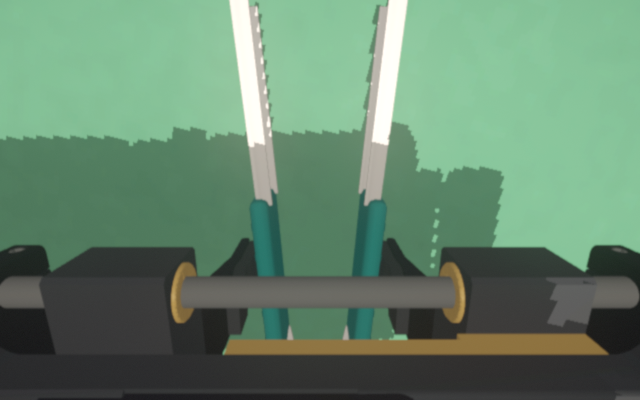

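```bash
python3 - <<'E'
from h import *
s=read_state(); R=np.array(s['tcp_rot'])
for u,v in((258,200),(378,200),(251,207),(386,207),(247,10),(392,10)): print(u,v,(R.T@(ray('wrist',u,v,.032,s)-s['position'])*1000).round(1))
E
```

```text
258 200 [-24.6 -39.3 -46.9]
378 200 [ 23.6 -39.3 -46.9]
251 207 [-27.6 -36.4 -46.9]
386 207 [ 27.  -36.3 -46.9]
247 10 [ -25.2 -107.6  -46.9]
392 10 [  25.2 -107.6  -46.9]
```

```bash
python3 -m jog '0 0.01 0 0 0 0 0.8; 0 0.02 0 0 0 0 0.8; 0 0.02 0.001 0 0 0 0.6; 0 0.02 0.001 0 0 0 0.505; 0 0.02 0.001 0 0 0 0.505; 0 0.02 0.001 0 0 0 0.505;0 0.02 0.001 0 0 0 0.505;0 0.02 0.001 0 0 0 0.505' && python3 -m jog '0 0 0 0 0 0 0.505; 0 0 -0.005 0 0 0 0.505;0 0 -0.015 0 0 0 0.505;0 0 -0.03 0 0 0 0.505;0 0 -0.03 0 0 0 0.505'
python3 - <<'E'
from h import *
p,d=capture('wrist'); cv2.imwrite('pics/w13.png',p[:,:,::-1])
p,d=capture('scene'); cv2.imwrite('pics/s13.png',cv2.resize(p[100:280,220:520,::-1],None,fx=2.6,fy=2.6))
E
```

```text
time_s: 19.58
position: [0.3734, 0.2186, -0.0161]
tcp_rot: [[0.239, -0.971, 0.0], [-0.971, -0.239, 0.0], [-0.0, -0.0, -1.0]]
force: [-0.4, 0.6, -0.4]
opening: 0.51
time_s: 20.2
position: [0.3738, 0.2187, 0.015]
tcp_rot: [[0.239, -0.971, 0.002], [-0.971, -0.239, 0.001], [-0.0, -0.003, -1.0]]
force: [0.5, -0.2, -1.4]
opening: 0.504
```

View pics/w13.png

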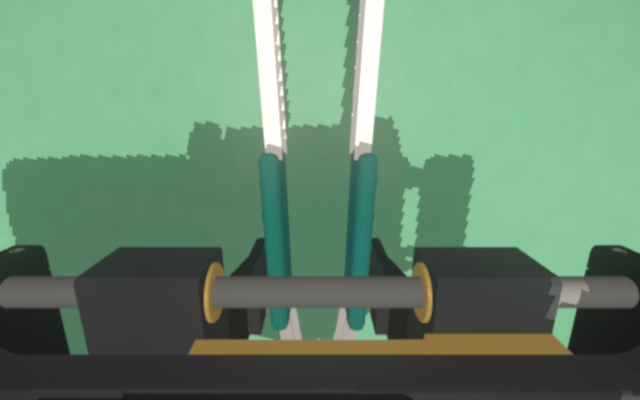

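View pics/s13.png

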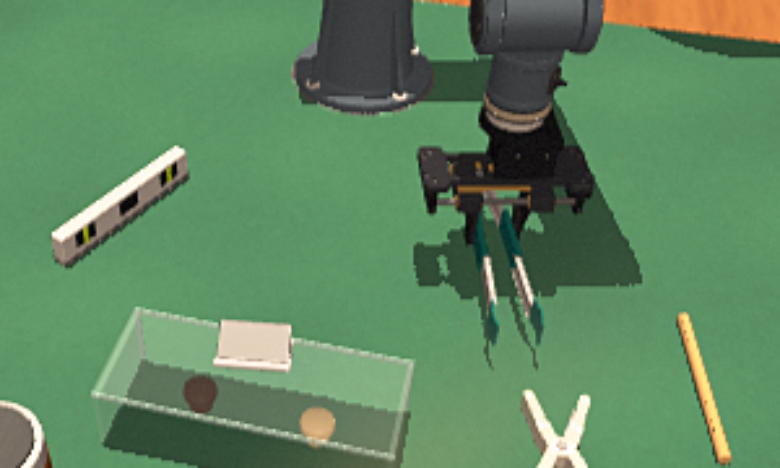

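```bash
python3 - <<'E'
from h import *
p,d=capture('wrist'); c,f=K('wrist'); T=np.array(c['tool_from_camera'])
for (u,v) in [(270,165),(367,165),(276,250),(360,250),(268,100),(371,100),(263,20),(375,20)]:
    D=np.median(d[v-1:v+2,u-1:u+2]); P=np.array([(u-c['cx'])/f*D,(v-c['cy'])/f*D,D]); print(u,v,((T[:3,:3]@P+T[:3,3])*1000).round(1))
plan([.40,-.056,.015],Rd(-90))
E
```

```text
270 165 [-19.1 -53.7 -48.2]
367 165 [ 18.4 -53.7 -48.4]
276 250 [-18.  -17.9 -47.6]
360 250 [ 16.9 -18.1 -48.1]
268 100 [-19.6 -77.8 -42.7]
371 100 [ 19.7 -77.8 -43.2]
263 20 [ -20.3 -105.3  -43.1]
375 20 [  20.  -105.2  -43.5]
shift [ 0.273   0.0394 -0.0011] turn [ 0.   -0.   13.83]
```

```bash
python3 -m jog '0.02 0.002 0 0 0 1 0.505; 0.06 0.006 0 0 0 3 0.505; 0.105 0.011 0 0 0 5 0.505; 0.15 0.017 0 0 0 8 0.505; 0.195 0.025 0 0 0 10 0.505; 0.235 0.032 0 0 0 12 0.505; 0.263 0.037 0 0 0 13.4 0.505; 0.273 0.039 0 0 0 13.8 0.505' && python3 -m jog '0 0 0 0 0 0 0.505;0 0 0 0 0 0 0.505'
python3 - <<'E'
from h import *
p,d=capture('wrist'); cv2.imwrite('pics/w14.png',p[:,:,::-1])
p,d=capture('top'); cv2.imwrite('pics/t14.png',cv2.resize(p[120:300,230:370,::-1],None,fx=4,fy=3.3))
p,d=capture('scene'); cv2.imwrite('pics/s14.png',cv2.resize(p[100:300,220:420,::-1],None,fx=3,fy=3))
E
```

```text
time_s: 21.35
position: [0.4008, -0.0574, 0.0134]
tcp_rot: [[-0.002, -1.0, 0.0], [-1.0, 0.002, -0.0], [0.0, -0.0, -1.0]]
force: [-0.5, 0.1, -1.2]
opening: 0.509
time_s: 21.6
position: [0.3998, -0.0547, 0.0138]
tcp_rot: [[0.002, -1.0, -0.001], [-1.0, -0.002, 0.001], [-0.001, 0.001, -1.0]]
force: [-1.2, -0.1, -0.7]
opening: 0.51
```

View pics/w14.png

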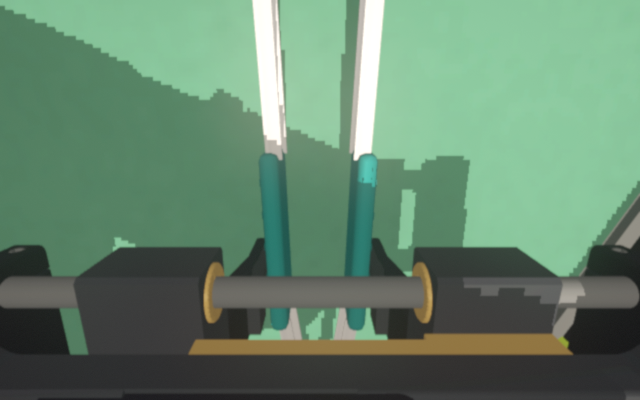

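View pics/s14.png

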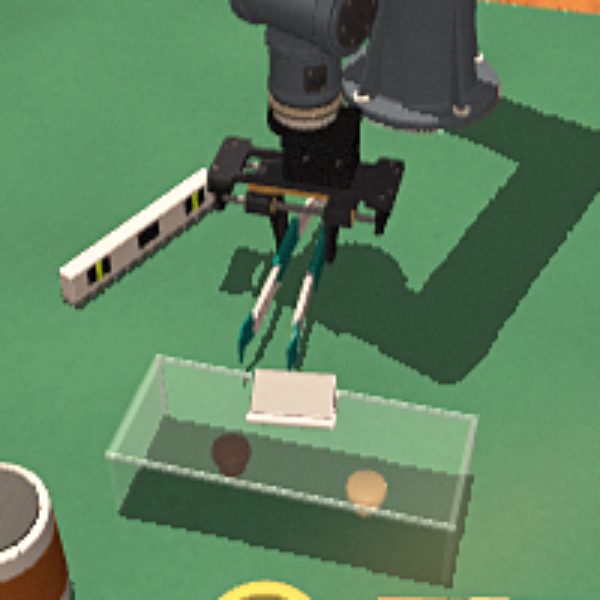

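View pics/t14.png

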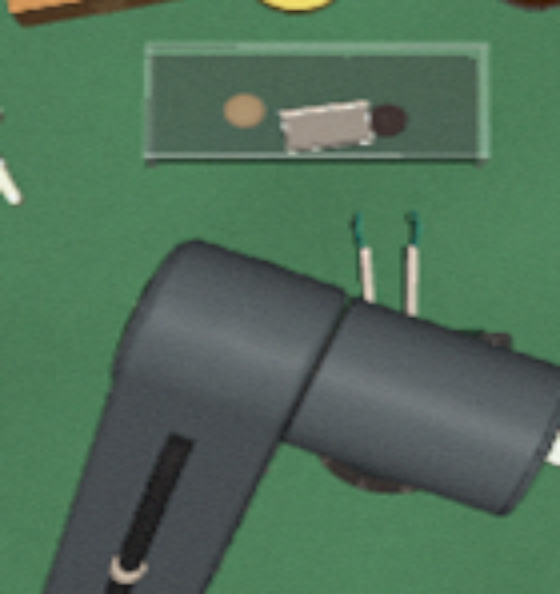

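```bash
python3 - <<'E'
from h import *
s=read_state(); print(s['position'])
p,d=capture('top'); cv2.imwrite('pics/t15.png',cv2.resize(p[130:225,290:365,::-1],None,fx=8,fy=6.3,interpolation=cv2.INTER_CUBIC))
c=lambda u,v:(230+(u+.5)/4-.5,120+(v+.5)/3.3-.5)
for a in((357,215),(415,212),(362,247),(411,247),(368,300),(411,312)): print(ray('top',*c(*a),.062).round(4))
print('dark',ray('top',*c(387,120),.024),proj('top',[.678,-.056,.024]),proj('top',[.676,-.056,.024]))
E
```

```text
[ 0.40017108 -0.05482647  0.01386504]
[ 0.5677 -0.026   0.062 ]
[ 0.5699 -0.0769  0.062 ]
[ 0.5335 -0.0296  0.062 ]
[ 0.5326 -0.0725  0.062 ]
[ 0.4771 -0.0335  0.062 ]
[ 0.4636 -0.0707  0.062 ]
dark [ 0.67604395 -0.05651357  0.024     ] [326.21918854 155.48158146] [326.23297314 156.02998169]
```

View pics/t15.png

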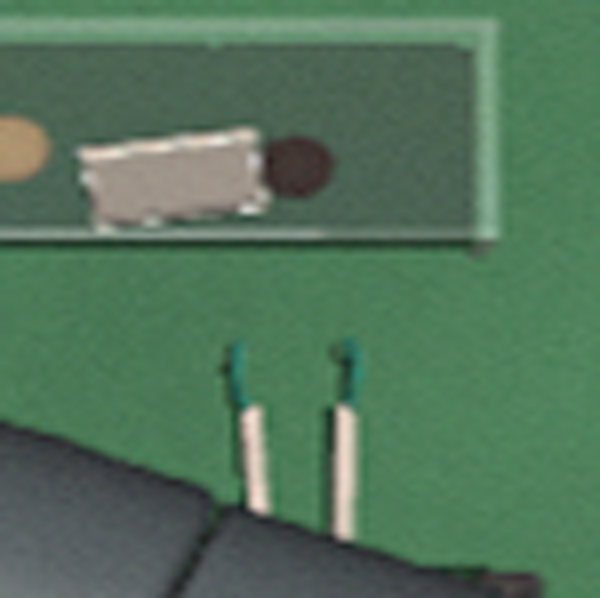

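```bash
python3 -m jog '0.002 0 0.01 0 0 0 0.505; 0.004 0 0.02 0 0 0 0.505; 0.0045 -0.01 0.023 0 0 0 0.505; 0.0045 -0.03 0.023 0 0 0 0.505; 0.0045 -0.05 0.023 0 0 0 0.505; 0.0045 -0.065 0.023 0 0 0 0.505; 0.0045 -0.07 0.023 0 0 0 0.505; 0.0045 -0.07 0.023 0 0 0 0.505'
python3 - <<'E'
from h import *
s=read_state(); print(s['position'],s['time_s'])
p,d=capture('wrist'); cv2.imwrite('pics/w16.png',p[:,:,::-1])
p,d=capture('top'); cv2.imwrite('pics/t16.png',cv2.resize(p[130:210,290:365,::-1],None,fx=8,fy=7,interpolation=cv2.INTER_CUBIC))
p,d=capture('scene'); cv2.imwrite('pics/s16.png',cv2.resize(p[180:300,245:390,::-1],None,fx=5,fy=5,interpolation=cv2.INTER_CUBIC))
E
```

```text
time_s: 22.8
position: [0.4702, -0.0602, -0.0093]
tcp_rot: [[0.001, -1.0, -0.001], [-1.0, -0.001, 0.0], [-0.0, 0.001, -1.0]]
force: [-0.5, 0.3, 0.1]
opening: 0.504
[ 0.47024747 -0.06019727 -0.00927408] 22.8
```

View pics/w16.png

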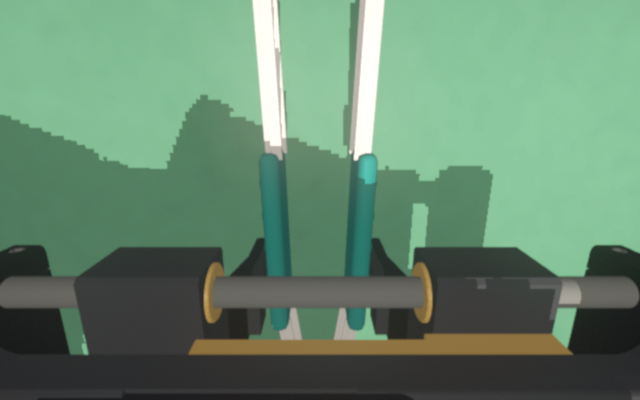

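View pics/t16.png

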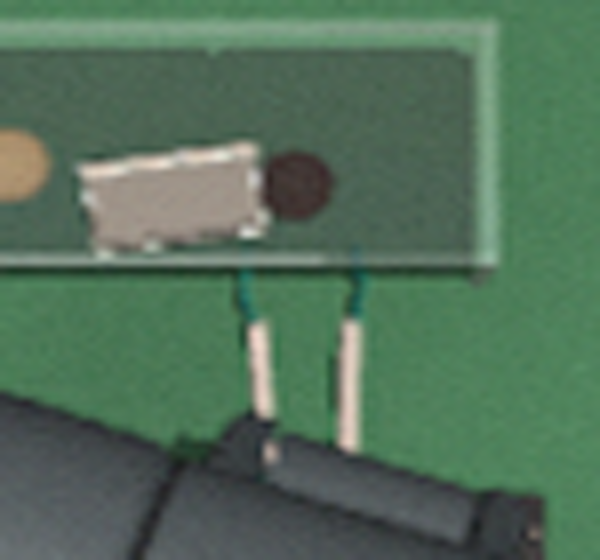

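View pics/s16.png

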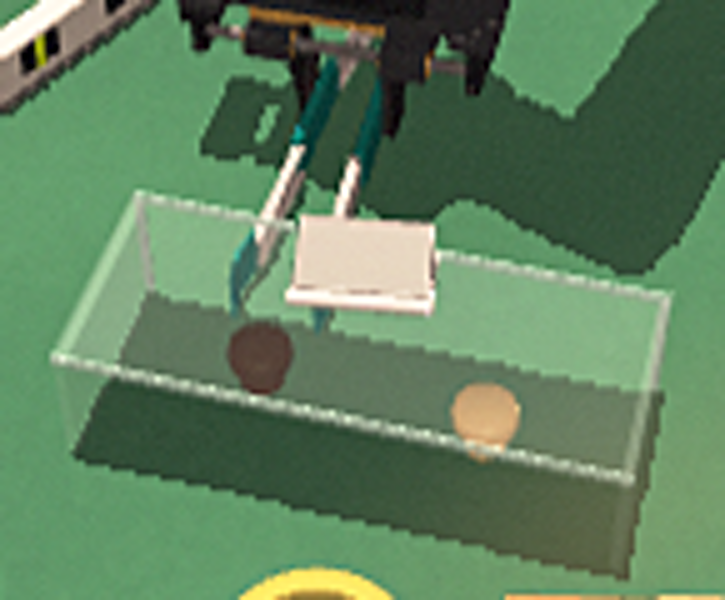

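```bash
python3 -m jog '-0.002 -0.005 0 0 0 0 0.505; -0.002 -0.015 0 0 0 0 0.505; -0.002 -0.025 0 0 0 0 0.505; -0.002 -0.035 0 0 0 0 0.505; -0.002 -0.045 0 0 0 0 0.505; -0.002 -0.053 0 0 0 0 0.505; -0.002 -0.057 0 0 0 0 0.505; -0.002 -0.057 0 0 0 0 0.505'
python3 - <<'E'
from h import *
s=read_state(); print(s['position'],s['time_s'])
p,d=capture('top'); cv2.imwrite('pics/t17.png',cv2.resize(p[130:210,290:365,::-1],None,fx=8,fy=7,interpolation=cv2.INTER_CUBIC))
p,d=capture('scene'); cv2.imwrite('pics/s17.png',cv2.resize(p[180:300,245:390,::-1],None,fx=5,fy=5,interpolation=cv2.INTER_CUBIC))
E
```

```text
time_s: 23.95
position: [0.5276, -0.0583, -0.0092]
tcp_rot: [[0.001, -1.0, -0.0], [-1.0, -0.001, 0.0], [-0.0, 0.0, -1.0]]
force: [-0.2, 0.3, -1.9]
opening: 0.504
[ 0.52763822 -0.05831696 -0.00919231] 23.95
```

View pics/t17.png

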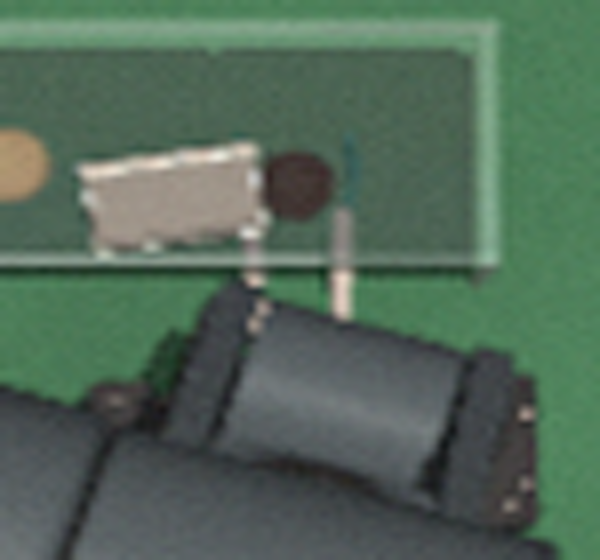

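View pics/s17.png

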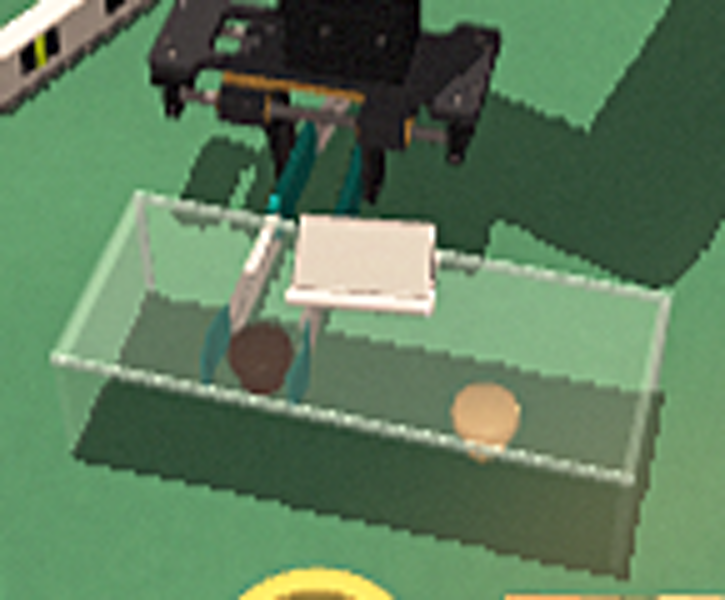

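```bash
python3 -m jog '0 0.002 0 0 0 0 0.505; 0 0.003 0 0 0 0 0.48; 0 0.003 0 0 0 0 0.45; 0 0.003 0 0 0 0 0.42; 0 0.003 0 0 0 0 0.39; 0 0.003 0 0 0 0 0.3; 0 0.003 0 0 0 0 0.2; 0 0.003 0 0 0 0 0.2' && python3 -m jog '0 0 0 0 0 0 0.2;0 0 0 0 0 0 0.2;0 0 0 0 0 0 0.2'
python3 - <<'E'
from h import *
p,d=capture('top'); cv2.imwrite('pics/t18.png',cv2.resize(p[130:210,290:365,::-1],None,fx=8,fy=7,interpolation=cv2.INTER_CUBIC))
p,d=capture('scene'); cv2.imwrite('pics/s18.png',cv2.resize(p[180:300,245:390,::-1],None,fx=5,fy=5,interpolation=cv2.INTER_CUBIC))
E
```

```text
time_s: 25.05
position: [0.5245, -0.0583, -0.0092]
tcp_rot: [[0.001, -1.0, -0.0], [-1.0, -0.001, 0.0], [-0.0, 0.0, -1.0]]
force: [-1.0, 0.5, -0.4]
opening: 0.437
time_s: 25.42
position: [0.5245, -0.0583, -0.0091]
tcp_rot: [[0.001, -1.0, 0.0], [-1.0, -0.001, 0.0], [-0.0, -0.0, -1.0]]
force: [-0.8, -0.0, -1.8]
opening: 0.435
```

View pics/t18.png

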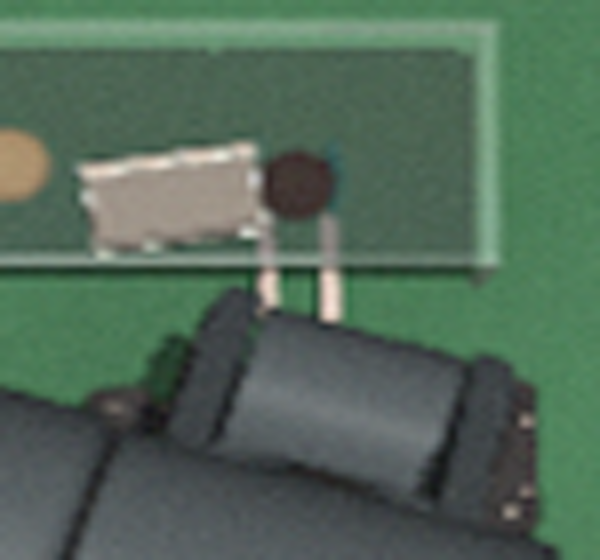

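View pics/s18.png

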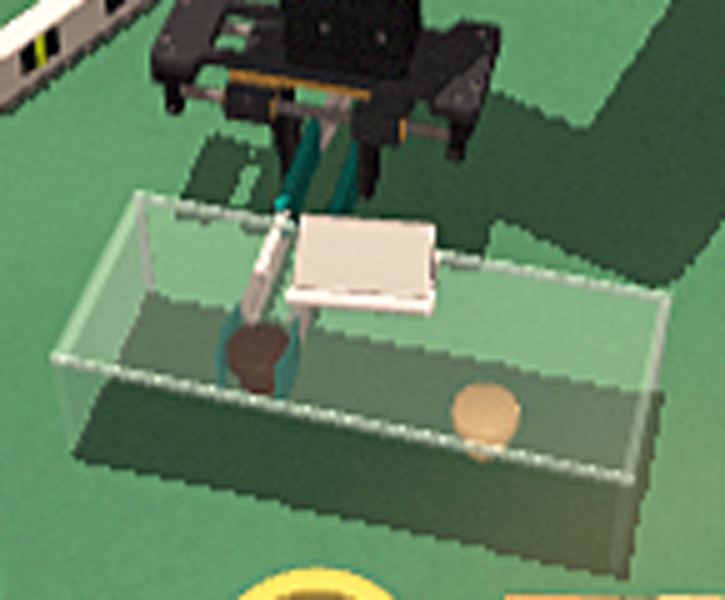

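```bash
python3 -m jog '0 0 -0.002 0 0 0 0.2; 0 0 -0.006 0 0 0 0.2; 0 0 -0.011 0 0 0 0.2; 0 0 -0.016 0 0 0 0.2; 0 0 -0.018 0 0 0 0.2; 0 0 -0.018 0 0 0 0.2'
python3 - <<'E'
from h import *
p,d=capture('scene'); cv2.imwrite('pics/s19.png',cv2.resize(p[180:300,245:390,::-1],None,fx=5,fy=5,interpolation=cv2.INTER_CUBIC))
E
```

```text
time_s: 26.28
position: [0.5247, -0.0584, 0.0091]
tcp_rot: [[0.001, -1.0, 0.001], [-1.0, -0.001, -0.0], [0.0, -0.001, -1.0]]
force: [-0.0, -0.2, -1.2]
opening: 0.435
```

View pics/s19.png

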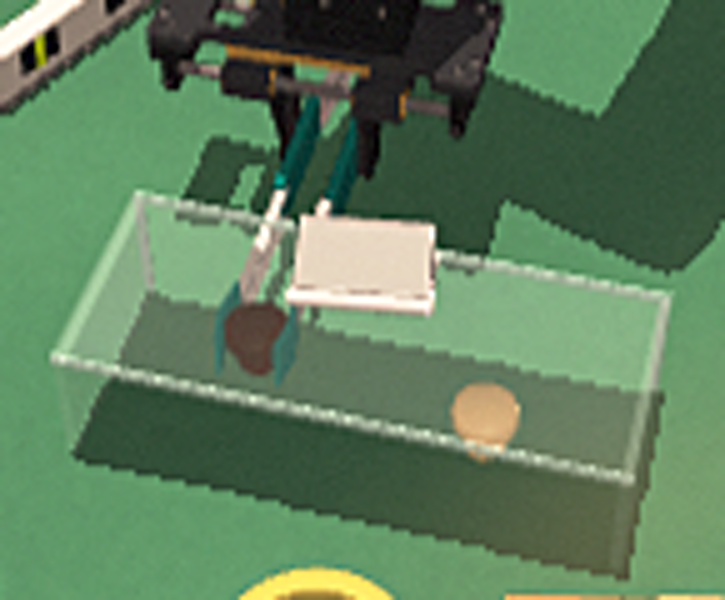

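Knob is lifted (moved from about (262,360) to (258,338) with the jaws, roughly 18 mm), well below the riser top. Drawing out.

```bash
python3 -m jog '0 0.004 0 0 0 0 0.2; 0 0.014 0 0 0 0 0.2; 0 0.03 0 0 0 0 0.2; 0 0.05 0 0 0 0 0.2; 0 0.07 0 0 0 0 0.2; 0 0.09 0 0 0 0 0.2; 0 0.105 0 0 0 0 0.2; 0 0.115 0 0 0 0 0.2' && python3 -m jog '0 0.006 0 0 0 0 0.2; 0 0.007 0 0 0 0 0.2;0 0.007 0 0 0 0 0.2'
python3 - <<'E'
from h import *
p,d=capture('scene'); cv2.imwrite('pics/s20.png',cv2.resize(p[140:300,230:420,::-1],None,fx=4,fy=3.7,interpolation=cv2.INTER_CUBIC))
E
```

```text
time_s: 27.32
position: [0.4085, -0.0583, 0.0089]
tcp_rot: [[0.0, -1.0, -0.0], [-1.0, -0.0, 0.0], [-0.0, 0.0, -1.0]]
force: [0.3, 0.2, -1.3]
opening: 0.438
time_s: 27.7
position: [0.4032, -0.0587, 0.0088]
tcp_rot: [[0.001, -1.0, 0.001], [-1.0, -0.001, -0.0], [0.0, -0.001, -1.0]]
force: [0.7, 0.8, -0.4]
opening: 0.437
```

View pics/s20.png

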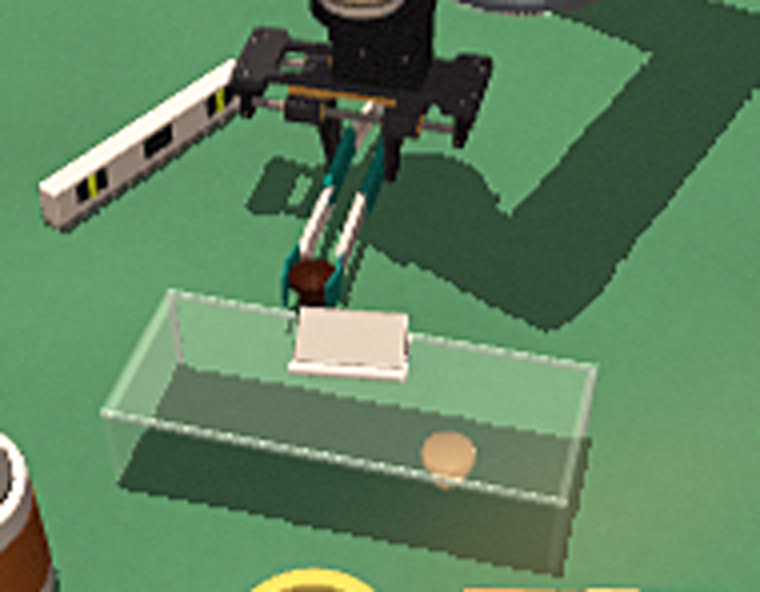

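```bash
python3 -m jog '0 0 -0.005 0 0 0 0.2; 0 0 -0.02 0 0 0 0.2; 0 0 -0.04 0 0 0 0.2; 0 0 -0.065 0 0 0 0.2; 0 0 -0.09 0 0 0 0.2; 0 0 -0.115 0 0 0 0.2; 0 0 -0.135 0 0 0 0.2; 0 0 -0.15 0 0 0 0.2' && python3 -m jog '0 0 -0.003 0 0 0 0.2; 0 0 -0.003 0 0 0 0.2;0 0 -0.003 0 0 0 0.2;0 0 -0.003 0 0 0 0.2;0 0 -0.003 0 0 0 0.2;0 0 -0.003 0 0 0 0.2'
python3 - <<'E'
from h import *
p,d=capture('scene'); cv2.imwrite('pics/s21.png',cv2.resize(p[100:300,230:450,::-1],None,fx=3.6,fy=3,interpolation=cv2.INTER_CUBIC))
for l in ['knob_oiled','jaw_centre']: print(l,[(np.round(r['centre'],3),round(r['score'],2)) for r in spot_in(l,'scene')])
p,d=capture('top'); cv2.imwrite('pics/t21.png',p[:,:,::-1])
for l in ['riser','hinge','level','clamp','tumbler','dowel_a']: print(l,[(np.round(r['centre'],3),round(r['score'],2)) for r in spot_in(l,'top')])
E
```

```text
time_s: 28.75
position: [0.4026, -0.0583, 0.1601]
tcp_rot: [[0.001, -1.0, 0.001], [-1.0, -0.001, -0.001], [0.001, -0.001, -1.0]]
force: [-0.6, -0.5, -0.3]
opening: 0.44
time_s: 29.5
position: [0.4024, -0.0584, 0.1616]
tcp_rot: [[0.001, -1.0, -0.0], [-1.0, -0.001, 0.0], [-0.0, 0.0, -1.0]]
force: [-0.4, -1.3, -1.0]
opening: 0.436
knob_oiled [(array([ 0.559, -0.056,  0.2  ]), 0.47)]
jaw_centre [(array([ 0.469, -0.069,  0.2  ]), 0.84)]
riser [(array([0.693, 0.01 , 0.075]), 0.87)]
hinge []
level [(array([ 0.4  , -0.238,  0.044]), 0.69)]
clamp [(array([0.648, 0.319, 0.023]), 0.88)]
tumbler [(array([ 0.71 , -0.354,  0.045]), 0.66)]
dowel_a [(array([ 0.566, -0.466,  0.015]), 0.79), (array([0.527, 0.46 , 0.013]), 0.75), (array([ 0.498, -0.041,  0.206]), 0.27)]
```

View pics/s21.png

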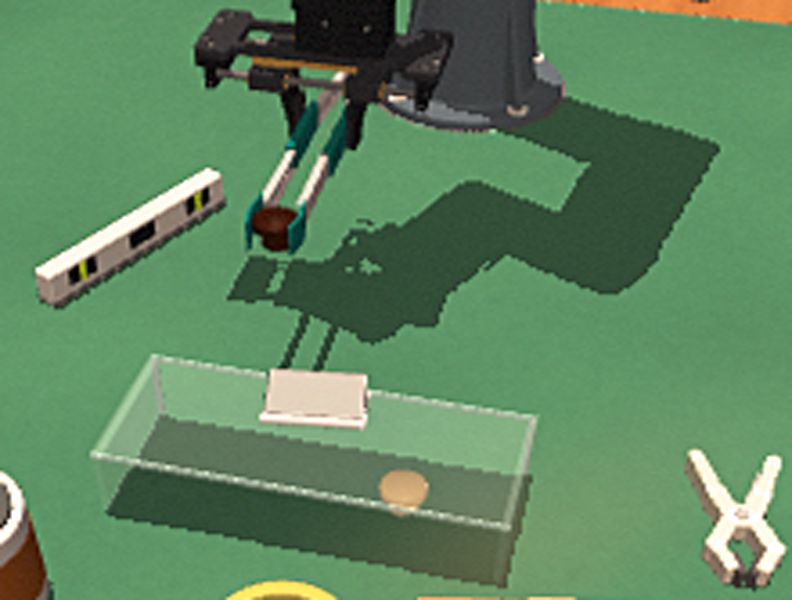

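View pics/t21.png

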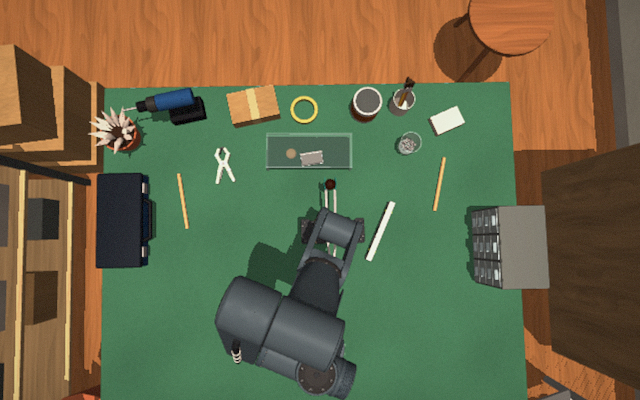

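The knob is held at about (275,225) in the scene crop. Its top surface is at z ≈ 0.20, so the foot is at about 0.17. In the top view every other object sits at its starting pixels. Handing in.

```bash
python3 -c "
from rig import *
print(read_state()['qvel']); print(hand_in())"
```

```text
[ 0.01835791  0.12573723 -0.08564781 -0.05191416 -0.02646792  0.00656677]
the job is handed in; nothing more can be done
None
```

I took up the tongs, closed their jaws on the dark knob under the riser and lifted it about 18 mm. I then drew it straight out the front and raised it. I handed in at about 29.6 s with the tongs still squeezed shut on the knob and the arm at rest. No verdict was reported.

**Last checks**
- **Knob:** its top reads z ≈ 0.20 m, so the foot is about 0.165–0.17 m above the sill. It sits clear of everything but the jaws.
- **Grip:** the fingers stopped at an opening of 0.436 with 0.2 commanded, so they are pressing on the sleeves. I had no direct reading of the jaw force on the knob.
- **Other things:** the networks put the riser, level, clamp, tumbler and dowels within about 3 mm of where they began, the spread expected of the networks. The hinge was not reported in the last picture, but it and the pale knob show at their starting pixels.

**What disagreed**
- **Fingertips:** the cameras put them about 19 mm behind the reported tool point, not ahead of it as stated. The first two grasps therefore closed too high and left the tongs lying. After going down in small steps, watching the force, the fingers reached the sleeves.
- **Balance:** the first good grasp let the jaws tip up, because it was ahead of the tongs' balance point. I set the tongs down and gripped them again 20 mm further back, where they stayed level.

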